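Clear the bench stop and slide the board home

TASK

Get the board ready for sanding: take the thick dowel out of the corner of the bench stop and stand it upright on the empty floor of the offcut tray. Then slide the board along the bench, keeping it flat on the bench, fully into the corner of the stop, so that its far long edge is flush against the long back rail and its left end (as seen from the robot) flush against the short side rail. Leave everything else where it is.

Things in the scene. Friction and masses are not known exactly. Their poses are not given: they have to be found in the camera images.
- bench_stop: Two low dark wooden rails fixed to the bench in an L, each 28 mm wide, 16 mm high. Origin: inner corner, at bench height; x points roughly away from the robot (yaw -0.15 to 0.25), z up. Back rail: inner face x = 0, from y = 0 to -200 mm. Side rail: inner face y = 0, from x = 0 to -150 mm. The board belongs in the quarter x < 0, y < 0.
- board: Plain hardwood board lying flat, nearer the robot than the stop: 95 mm along its x, 150 mm along its y, 28 mm thick, about 0.3 kg, too wide to grasp. Origin: centre of its underside; axes within 0.2 rad of the stop's at the start. At home its centre is 47.5 mm from the back rail's inner face and 75 mm from the side rail's.
- dowel: Thick wooden dowel, a cylinder 40 mm in diameter, 90 mm high, about 85 g, standing in the corner of the stop where the board has to go. Origin: centre of its underside, z up along it. (The thin dowel beside the stop is another piece.)
- tray: Open plywood tray fixed to the bench at the left or right side: 190 mm along its x, 140 mm along its y, 40 mm high, walls and floor 6 mm. Origin: centre of its underside; x points roughly away from the robot. Upright offcuts, fixed, up to 48 mm above the bench, fill its robot-side end; the floor from x = -48 to 89 mm, y = -64 to 64 mm is empty.
- tray_bay (a point): Point at the middle of the tray's empty floor, on the floor's surface (6 mm above the bench); axes as the tray's.
- sander: Round blue and black orbital sander, about 125 mm across and 135 mm high with a dust box towards the robot, reaching 120 mm from its centre; stands at the side of the bench across from the tray. Origin: centre of its underside. To be left alone.
- glue: White glue bottle, 60 mm across, 170 mm high, at the back left. Origin: centre of its underside. To be left alone.
- jar: Amber glass jar, 64 mm across, 80 mm high, at the back right. Origin: centre of its underside. To be left alone.
- thin_dowel: Thin short dowel, 26 mm in diameter, 55 mm high, standing just outside the side rail of the stop (on its left). Origin: centre of its underside. To be left alone.
- sanding_block: Cork sanding block 50 x 80 x 35 mm on the bench near the robot. Origin: centre of its underside. To be left alone.
- square: Steel try square lying flat behind the right end of the stop: stock 22 x 100 x 18 mm, blade reaching 161 mm along x. Origin: centre of the stock's underside. To be left alone.
There are look-alikes about, which are no part of the job. What is shaped like the dowel but purple is not meant.

How it is judged:
On the way, in this order (a step that is already met when the one before it is completed fails the run):
1. the thick dowel stands upright on the empty floor of the offcut tray (x of dowel in the frame of tray_bay between -0.05 and 0.05 m and y of dowel in the frame of tray_bay between -0.05 and 0.05 m and z of dowel in the frame of tray_bay below 0.005 m and angle between dowel's own z axis and vertical below 0.1 rad and linear speed of dowel below 0.02 m/s), for 0.2 s.
2. the board lies flat in the corner, flush against both rails (x of board in the frame of bench_stop between -0.0505 and -0.044 m and y of board in the frame of bench_stop between -0.078 and -0.0715 m and angle between the x axis of board and the x axis of bench_stop, either way round below 0.03 rad and height (world z) of board below 0.004 m and linear speed of board below 0.01 m/s), for 0.2 s.
At the end, for the whole second after the job is handed in: Thick dowel upright (0.1 rad) and at rest on the tray's empty floor, axis within 50 mm of the bay's middle along each tray axis; board flat on the bench and at rest in the corner, its centre within 3 mm of its place from each rail, edges parallel to the rails within 0.03 rad (all of step 1 and all of step 2); the robot touches nothing.
It fails at once if the board is lifted more than 15 mm or tipped up more than 0.15 rad (height (world z) of board above 0.015 m or angle between board's own z axis and vertical above 0.15 rad).
It fails at once if a bystander is displaced by more than 20 mm (distance of any of sander, glue, jar, thin_dowel, sanding_block, square from where it was at the start of the episode above 0.02 m).
It also fails if it takes over 72 s, if anything falls off the work surface, if the arm or the gripper's body presses on something with over 40 N, if the wrist force passes 120 N, or if a joint passes its speed limit or range.

ROBOT

A 6-joint arm with a two-finger parallel gripper is mounted at the origin on the work surface. World frame = base frame: x ahead of the robot, y to its left, z up, the work surface at z = 0. Lengths are in m, angles in rad, forces in N, time in s.
With the tool pointing down it reaches from about 0.325 to 0.875 m from the base axis. Payload 4.4 kg.
Tool frame: the origin (TCP) lies between the finger pads; the fingertips stand 17 mm ahead of it and the grasp point (between the pads) lies 2 mm behind it; z points along the fingers, y is the line along which they close (so a half turn about z gives the same grasp; the last joint's range is limited). The gripper opens to 85 mm and grips with 20 to 120 N. Pads are 22 mm wide; open, the fingers measure 114 mm over their backs; the gripper's body (76 mm by 85 mm) begins 54 mm behind the grasp point. The pads swing forward as they close: fully open they stand 13 mm farther back than shut.
Start: joints at [-1.313, 0.207, 1.542, -0, 1.393, -0.15], TCP at [0.228, -0.528, 0.227] pointing down, gripper open.
Joint ranges: [-2.73, 2.73], [-0.86, 2.22], [0.23, 2.46], [-1.11, 4.25], [0.08, 2.63], [-2.82, 2.82]. Speed limits (rad/s): [2.79, 2.79, 3.14, 3.14, 3.14, 3.14].

INTERFACE

Orientations are given as a unit quaternion [w, x, y, z].
In Python, from rig import arm gives the robot as it stands.
- The arm moves only by the tool apply_moves, never from a script. Its argument "series" is a list of rows, each an object of numbers: "tx", "ty", "tz": the shift along the tool's x, y, z in units of 0.08 m (1.0 is 0.08 m); "rx", "ry", "rz": the turn, a rotation vector about the tool's x, y, z in units of 120 degrees (1.0 is 120 degrees); "gripper": the opening, from 0 (shut) to 1 (fully open). A call has exactly 10 rows; each row is the pose to reach, as a shift and turn from the pose commanded when the call began, along the tool's axes at that moment; what a row does not reach only later rows make up. A row lasts 1/8 s, in which the tool goes at most 62.5 mm and 10.7 degrees, less where a joint would pass 70% of its speed; a pose out of reach is approached as far as the arm can. A call with a number of a shift or a turn outside -1 to 1 is refused whole. A call with a gripper value outside its range is refused whole. The fingers move at their own pace and stop on an object; "newtons" is the grip in N (left out, the last holds). Time passes only in rows, so rows that repeat a pose let the fingers close, or fill a call up. It gives the time, the measured TCP pose, the force, the opening and the grip force at its end, in the units of the state.
- arm.get_state(): the state, without advancing time (a new reading comes with each control period).
- arm.snapshot(name): name is "scene" or "top" or "wrist"; returns (picture, depth): 384x512x3 uint8, red, green, blue; 384x512 float32, m along the optical axis (not along the pixel's ray), 0 where there is no reading.
- arm.camera_info(name): a dict with "fx", "fy", "cx", "cy" (pixels), "world_from_camera" (4x4, takes a point from camera to world coordinates). Camera axes: x right, y down, z forward; pixel columns grow to the right and rows downward; lengths in m; the calibration is good to about 2 mm. A picture is of the moment at which its call begins: read the wrist's pose just before it. camera_info takes no time and is no camera call; for the wrist camera it gives the pose at the moment of the call.
- arm.sign_off(): hands the job in; it is judged then, once.
The state is a dict: "clock": time; "joints": joint angles; "joint_velocities": joint speeds; "tau": joint torques, N m; "tool_pos": TCP position; "tool_rot": TCP orientation; "force": force on the tool from outside, world axes, zero at the start; "torque": the same for the moment, N m; "finger_gap": opening from 0.0 (shut) to 1.0 (fully open); "grasp_force": force on a finger pad.
Only numpy, scipy, OpenCV 4.12 (cv2) and the standard library are available. Lean on these libraries where they do the work, as an engineer would, in place of code of your own. Each camera call takes 0.05 s, during which the arm holds its last target. There are 200 camera calls.

## Working session

There is one attempt and no reset: what is moved stays moved. The work goes in short steps, Python scripts to look and compute and a tool call to move; the robot and the scene stay as the last step left them, time stands still between calls to the robot, and variables do not carry over. Pictures are saved under pics/ and viewed, at most 10 in all, crops included, and the job is handed in when it is done.

Besides the shell and the picture viewer there is one more tool, called after ">>>" as a command line: name --argument value ..., lists and objects as JSON in quotes. apply_moves: Moves the arm, as the interface text tells. Shifts and turns lie within -1 to 1; 1 stands for 0.08 m of shift or 120 degrees of turn. Its arguments: {"type":"object","properties":{"series":{"type":"array"},"newtons":{"type":"number"}},"required":["series"]}

```bash
mkdir -p pics; ls
python3 - <<'E'
from rig import arm
import cv2, numpy as np
print(arm.get_state())
for n in ("top","scene"):
    i=arm.camera_info(n); print(n,{k:np.round(v,4).tolist() for k,v in i.items()})
    p,d=arm.snapshot(n); cv2.imwrite(f"pics/{n}0.png",p[:,:,::-1]); np.savez(f"{n}0.npz",p=p,d=d,**i)
E
```

```text
pics
{'clock': 0.0, 'joints': array([-1.31352198e+00,  2.07470119e-01,  1.54295896e+00,  6.02679801e-06,
        1.39351215e+00, -1.50500391e-01]), 'joint_velocities': array([ 0.00102117,  0.00051456,  0.00010769, -0.00027857,  0.00047784,
        0.0001867 ]), 'tau': array([ 1.35784881e-04, -3.83035827e+01, -2.91597998e+01, -1.82439067e-04,
        1.05661896e-02, -1.77601839e-05]), 'tool_pos': array([ 0.22781823, -0.52709968,  0.22549496]), 'tool_rot': array([-1.17277027e-03,  9.79286307e-01,  2.02477036e-01, -5.97004377e-05]), 'force': array([-0.58097443, -0.17823942,  0.20118312]), 'torque': array([0.0505431 , 0.09559212, 0.01634145]), 'grasp_force': 0.0, 'finger_gap': 0.9976397941554177}
top {'fx': 399.5738, 'fy': 399.5738, 'cx': 247.9021, 'cy': 193.3694, 'world_from_camera': [[-0.0149, -0.9816, 0.1902, 0.36], [-0.9999, 0.0139, -0.0067, 0.005], [0.0039, -0.1903, -0.9817, 1.0007], [0.0, 0.0, 0.0, 1.0]]}
scene {'fx': 456.4684, 'fy': 456.4684, 'cx': 253.9876, 'cy': 184.8361, 'world_from_camera': [[-0.7053, 0.538, -0.4617, 1.0768], [0.7089, 0.5368, -0.4575, 0.5214], [0.0017, -0.6499, -0.76, 0.9165], [0.0, 0.0, 0.0, 1.0]]}
```

View pics/top0.png

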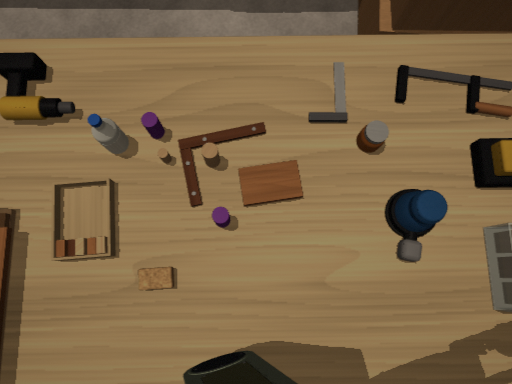

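View pics/scene0.png

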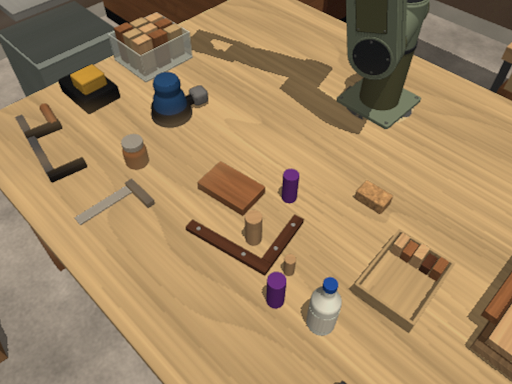

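The top view shows the stop's inner corner near (190,150) and the thick dowel at (211,150). The board is at (270,183), the tray at (85,220), and the purple look-alikes at (221,217) and (152,125). The scene view agrees.

```bash
cat > h.py <<'E'
import numpy as np, cv2
def ray(i,uv,z):
    uv=np.atleast_2d(uv).astype(float); W=np.array(i["world_from_camera"])
    d=np.c_[(uv[:,0]-i["cx"])/i["fx"],(uv[:,1]-i["cy"])/i["fy"],np.ones(len(uv))]@W[:3,:3].T
    return W[:3,3]+d*((z-W[2,3])/d[:,2])[:,None]
def cloud(i,d):
    v,u=np.mgrid[:d.shape[0],:d.shape[1]]; W=np.array(i["world_from_camera"])
    P=np.stack([(u-i["cx"])/i["fx"]*d,(v-i["cy"])/i["fy"]*d,d],-1)
    return P@W[:3,:3].T+W[:3,3]
def load(n):
    f=np.load(n); return f["p"],f["d"],{k:f[k] for k in ("fx","fy","cx","cy","world_from_camera")}
def biggest(m):
    n,l,s,c=cv2.connectedComponentsWithStats(m.astype(np.uint8)); return l==1+np.argmax(s[1:,4])
def rect(i,m,z):
    """min-area rectangle of a mask, projected to height z: centre, sides, angle of sides"""
    c=max(cv2.findContours(m.astype(np.uint8),cv2.RETR_EXTERNAL,cv2.CHAIN_APPROX_NONE)[0],key=len)[:,0]
    P=ray(i,c,z)[:,:2]; (x,y),(w,h),a=cv2.minAreaRect((P*1000).astype(np.float32))
    return np.round([x,y,w,h,a],1)
E
python3 - <<'E'
from h import *
for n in ("top0.npz","scene0.npz"):
    p,d,i=load(n); P=cloud(i,d); Z=P[...,2]
    X,Y=P[...,0],P[...,1]; roi=(X>.3)&(X<.8)&(abs(Y)<.5)&(d>0)
    print(n,"table z",np.median(Z[roi]))
    def rep(nm,m,z): 
        print(nm,m.sum(),np.round(np.median(Z[m]),4),rect(i,m,z),"bbox",np.round(np.r_[np.percentile(X[m],[1,99]),np.percentile(Y[m],[1,99])],3))
    # components above bench
    m=(roi&(Z>.007)).astype(np.uint8)
    k,l,s,c=cv2.connectedComponentsWithStats(m)
    for j in range(1,k):
        if s[j,4]>30: 
            q=l==j; print(j,s[j].tolist(),"zmax %.3f"%np.percentile(Z[q],97),np.round(P[q][:,:2].mean(0),3), p[q].mean(0).astype(int))
E
```

```text
top0.npz table z -5.365371459498114e-05
1 [47, 98, 28, 19, 398] zmax 0.057 [0.775 0.474] [28 25 23]
2 [395, 98, 11, 5, 41] zmax 0.027 [ 0.796 -0.405] [11  9  8]
9 [308, 111, 39, 11, 373] zmax 0.021 [ 0.753 -0.211] [57 52 47]
10 [141, 112, 23, 27, 402] zmax 0.092 [0.716 0.232] [64 30 64]
11 [87, 114, 41, 40, 983] zmax 0.170 [0.681 0.327] [80 79 75]
12 [356, 121, 32, 32, 728] zmax 0.082 [ 0.681 -0.308] [89 74 60]
13 [177, 122, 89, 85, 1946] zmax 0.090 [0.656 0.095] [81 52 33]
14 [157, 148, 14, 15, 141] zmax 0.056 [0.645 0.206] [110  85  56]
15 [238, 160, 65, 46, 2286] zmax 0.031 [ 0.576 -0.056] [116  72  40]
16 [51, 178, 64, 83, 2486] zmax 0.047 [0.471 0.404] [100  76  49]
32 [385, 189, 62, 73, 2829] zmax 0.133 [ 0.474 -0.386] [29 39 49]
87 [212, 207, 18, 21, 291] zmax 0.092 [0.484 0.063] [84 42 85]
172 [138, 267, 36, 23, 754] zmax 0.037 [0.347 0.221] [134 100  61]
scene0.npz table z 0.002154744401795472
1 [150, 72, 58, 55, 2013] zmax 0.135 [ 0.496 -0.384] [50 60 70]
18 [121, 134, 27, 35, 743] zmax 0.084 [ 0.695 -0.304] [130 106  81]
32 [197, 161, 68, 84, 2521] zmax 0.092 [ 0.598 -0.02 ] [139  94  59]
36 [281, 168, 18, 34, 500] zmax 0.093 [0.496 0.068] [81 40 87]
37 [124, 178, 30, 29, 331] zmax 0.023 [ 0.756 -0.212] [114  98  78]
39 [354, 180, 38, 34, 731] zmax 0.039 [0.355 0.225] [159 118  74]
55 [185, 214, 118, 60, 1839] zmax 0.020 [0.667 0.097] [88 55 37]
61 [351, 229, 104, 104, 4195] zmax 0.047 [0.489 0.403] [153 121  82]
62 [283, 254, 13, 21, 219] zmax 0.058 [0.653 0.21 ] [142 110  75]
65 [266, 272, 20, 36, 610] zmax 0.093 [0.729 0.239] [84 41 93]
67 [306, 277, 35, 58, 1461] zmax 0.171 [0.706 0.342] [140 140 134]
```

```bash
cat >> h.py <<'E'
def sel(P,zlo,zhi,x0,x1,y0,y1):
    return (P[...,2]>zlo)&(P[...,2]<zhi)&(P[...,0]>x0)&(P[...,0]<x1)&(P[...,1]>y0)&(P[...,1]<y1)
def measure(n):
    p,d,i=load(n); P=cloud(i,d); o=0.002 if "scene" in n else 0
    m=biggest(sel(P,.022+o,.034+o,.48,.72,-.2,.15)); print("board",rect(i,m,.028), m.sum())
    m=biggest(sel(P,.086+o,.1+o,.55,.75,.05,.2)) if sel(P,.086+o,.1+o,.55,.75,.05,.2).any() else None
    if m is not None: print("dowel",rect(i,m,.09), P[m].mean(0).round(4))
    m=sel(P,.011+o,.021+o,.45,.8,-.1,.25)
    dark=p.astype(int).sum(2)<np.percentile(p[m].astype(int).sum(2),90)
    r=biggest(m); Q=P[r]
    print("rails",r.sum(),rect(i,r,.016))
    np.save(n[:-4]+"_rails.npy",Q)
    m=biggest(sel(P,.034+o,.046+o,.33,.65,.3,.52)); print("tray",rect(i,m,.04))
E
python3 - <<'E'
from h import *
for n in ("top0.npz","scene0.npz"):
    print(n); measure(n)
    Q=np.load(n[:-4]+"_rails.npy")
    # back rail: points y<0.1 ; side rail: x<0.64
    for nm,q in(("back",Q[Q[:,1]<.085]),("side",Q[Q[:,0]<.63])):
        c=q[:,:2].mean(0); dd=np.linalg.svd(q[:,:2]-c,full_matrices=False)[2][0]
        nn=np.array([-dd[1],dd[0]]); w=(q[:,:2]-c)@nn; t=(q[:,:2]-c)@dd
        print(nm,len(q),c.round(4),dd.round(4),"width",np.percentile(w,[2,98]).round(4),"t",np.percentile(t,[1,99]).round(3))
E
```

```text
top0.npz
board [576.7 -56.3  95.7 149.5   7.9] 2225
dowel [641.4  89.6  38.1  37.   89.2] [0.6422 0.0902 0.0891]Traceback (most recent call last):
  File "<stdin>", line 3, in <module>
  File "h.py", line 27, in measure
    dark=p.astype(int).sum(2)<np.percentile(p[m].astype(int).sum(2),90)
                                            ~~~~~~~~~~~~~~~~~~~~^^^
    return umr_sum(a, axis, dtype, out, keepdims, initial, where)
numpy.exceptions.AxisError: axis 2 is out of bounds for array of dimension 2
```

```bash
sed -i '/dark=/d' h.py
python3 - <<'E'
from h import *
for n in ("top0.npz","scene0.npz"):
    print(n); measure(n)
    Q=np.load(n[:-4]+"_rails.npy")
    for nm,q in(("back",Q[Q[:,1]<.085]),("side",Q[Q[:,0]<.63])):
        c=q[:,:2].mean(0); dd=np.linalg.svd(q[:,:2]-c,full_matrices=False)[2][0]
        nn=np.array([-dd[1],dd[0]]); w=(q[:,:2]-c)@nn; t=(q[:,:2]-c)@dd
        print(nm,len(q),c.round(4),dd.round(4),"width",np.percentile(w,[2,98]).round(4),"t",np.percentile(t,[1,99]).round(3))
E
```

```text
top0.npz
board [576.7 -56.3  95.7 149.5   7.9] 2225
dowel [641.4  89.6  38.1  37.   89.2] [0.6422 0.0902 0.0891]
rails 1548 [630.9  50.  177.9 227.4  11.6]
tray [491.  404.  190.  142.7   3.9]
back 544 [0.7135 0.0191] [-0.2029  0.9792] width [-0.0136  0.0135] t [-0.066  0.066]
side 466 [0.5765 0.1407] [-0.9784 -0.2066] width [-0.0134  0.0136] t [-0.054  0.052]
scene0.npz
board [579.4 -58.2  98.6 152.    7.9] 1702
dowel [644.2  88.4  39.   38.3  44.9] [0.6441 0.089  0.0912]
rails 1681 [632.3  48.4 181.9 229.1  10.9]
tray [492.4 402.8 194.3 140.    4. ]
back 591 [0.715  0.0199] [-0.2037  0.979 ] width [-0.0133  0.0143] t [-0.068  0.065]
side 441 [0.5787 0.1391] [0.9778 0.2093] width [-0.0138  0.0132] t [-0.054  0.052]
```

Heights and sizes check out: the board measures 95.7 x 149.5 mm, the rails 28 mm wide, and the tray 190 x 142 mm. The stop yaw is 0.2065 rad with its corner at about (0.673, 0.146). The dowel is at (0.643, 0.089) and the bay at (0.512, 0.405). First move: turn the tool to the stop's yaw and travel towards the dowel.

>>> apply_moves --series '[{"tx": 0.15,"ty": -0.15,"tz": 0,"rx": 0,"ry": 0,"rz": 0.02,"gripper": 1},{"tx": 0.3,"ty": -0.3,"tz": 0,"rx": 0,"ry": 0,"rz": 0.04,"gripper": 1},{"tx": 0.45,"ty": -0.45,"tz": 0,"rx": 0,"ry": 0,"rz": 0.06,"gripper": 1},{"tx": 0.6,"ty": -0.6,"tz": 0,"rx": 0,"ry": 0,"rz": 0.08,"gripper": 1},{"tx": 0.75,"ty": -0.75,"tz": 0,"rx": 0,"ry": 0,"rz": 0.097,"gripper": 1},{"tx": 0.9,"ty": -0.9,"tz": 0,"rx": 0,"ry": 0,"rz": 0.097,"gripper": 1},{"tx": 1,"ty": -1,"tz": 0,"rx": 0,"ry": 0,"rz": 0.097,"gripper": 1},{"tx": 1,"ty": -1,"tz": 0,"rx": 0,"ry": 0,"rz": 0.097,"gripper": 1},{"tx": 1,"ty": -1,"tz": 0,"rx": 0,"ry": 0,"rz": 0.097,"gripper": 1},{"tx": 1,"ty": -1,"tz": 0,"rx": 0,"ry": 0,"rz": 0.097,"gripper": 1}]'

```text
clock: 1.35
tool_pos: [0.2696, -0.4232, 0.2267]
tool_rot: [0.0, 0.995, 0.102, -0.0]
force: [0.7, -0.3, -0.0]
finger_gap: 1.0
grasp_force: 0.0
```

>>> apply_moves --series '[{"tx": 0.1,"ty": -0.09},{"tx": 0.2,"ty": -0.18},{"tx": 0.3,"ty": -0.27},{"tx": 0.4,"ty": -0.36},{"tx": 0.5,"ty": -0.45},{"tx": 0.6,"ty": -0.54},{"tx": 0.7,"ty": -0.63},{"tx": 0.8,"ty": -0.72},{"tx": 0.9,"ty": -0.81},{"tx": 0.98,"ty": -0.88}]'

```text
invalid input
```

>>> apply_moves --series '[{"tx": 0.1,"ty": -0.09},{"tx": 0.2,"ty": -0.18},{"tx": 0.3,"ty": -0.27},{"tx": 0.4,"ty": -0.36},{"tx": 0.5,"ty": -0.45},{"tx": 0.6,"ty": -0.54},{"tx": 0.7,"ty": -0.63},{"tx": 0.8,"ty": -0.72},{"tx": 0.9,"ty": -0.81},{"tx": 0.98,"ty": -0.88}]'

```text
invalid input
```

>>> apply_moves --series '[{"tx": 0.1,"ty": -0.09,"tz": 0,"rx": 0,"ry": 0,"rz": 0,"gripper": 1},{"tx": 0.2,"ty": -0.18,"tz": 0,"rx": 0,"ry": 0,"rz": 0,"gripper": 1},{"tx": 0.3,"ty": -0.27,"tz": 0,"rx": 0,"ry": 0,"rz": 0,"gripper": 1},{"tx": 0.4,"ty": -0.36,"tz": 0,"rx": 0,"ry": 0,"rz": 0,"gripper": 1},{"tx": 0.5,"ty": -0.45,"tz": 0,"rx": 0,"ry": 0,"rz": 0,"gripper": 1},{"tx": 0.6,"ty": -0.54,"tz": 0,"rx": 0,"ry": 0,"rz": 0,"gripper": 1},{"tx": 0.7,"ty": -0.63,"tz": 0,"rx": 0,"ry": 0,"rz": 0,"gripper": 1},{"tx": 0.8,"ty": -0.72,"tz": 0,"rx": 0,"ry": 0,"rz": 0,"gripper": 1},{"tx": 0.9,"ty": -0.81,"tz": 0,"rx": 0,"ry": 0,"rz": 0,"gripper": 1},{"tx": 0.98,"ty": -0.88,"tz": 0,"rx": 0,"ry": 0,"rz": 0,"gripper": 1}]'

```text
clock: 2.6
tool_pos: [0.3326, -0.3372, 0.2267]
tool_rot: [-0.0, 0.995, 0.102, 0.0]
force: [-1.0, 0.4, 1.1]
finger_gap: 0.998
grasp_force: 0.0
```

>>> apply_moves --series '[{"tx": 0.1,"ty": -0.09,"tz": 0,"rx": 0,"ry": 0,"rz": 0,"gripper": 1},{"tx": 0.2,"ty": -0.18,"tz": 0,"rx": 0,"ry": 0,"rz": 0,"gripper": 1},{"tx": 0.3,"ty": -0.27,"tz": 0,"rx": 0,"ry": 0,"rz": 0,"gripper": 1},{"tx": 0.4,"ty": -0.36,"tz": 0,"rx": 0,"ry": 0,"rz": 0,"gripper": 1},{"tx": 0.5,"ty": -0.45,"tz": 0,"rx": 0,"ry": 0,"rz": 0,"gripper": 1},{"tx": 0.6,"ty": -0.54,"tz": 0,"rx": 0,"ry": 0,"rz": 0,"gripper": 1},{"tx": 0.7,"ty": -0.63,"tz": 0,"rx": 0,"ry": 0,"rz": 0,"gripper": 1},{"tx": 0.8,"ty": -0.72,"tz": 0,"rx": 0,"ry": 0,"rz": 0,"gripper": 1},{"tx": 0.9,"ty": -0.81,"tz": 0,"rx": 0,"ry": 0,"rz": 0,"gripper": 1},{"tx": 0.98,"ty": -0.88,"tz": 0,"rx": 0,"ry": 0,"rz": 0,"gripper": 1}]'

```text
clock: 3.85
tool_pos: [0.3951, -0.2524, 0.2267]
tool_rot: [-0.0, 0.995, 0.102, -0.0]
force: [0.5, 0.2, -0.1]
finger_gap: 1.001
grasp_force: 0.0
```

>>> apply_moves --series '[{"tx": 0.1,"ty": -0.09,"tz": 0,"rx": 0,"ry": 0,"rz": 0,"gripper": 1},{"tx": 0.2,"ty": -0.18,"tz": 0,"rx": 0,"ry": 0,"rz": 0,"gripper": 1},{"tx": 0.3,"ty": -0.27,"tz": 0,"rx": 0,"ry": 0,"rz": 0,"gripper": 1},{"tx": 0.4,"ty": -0.36,"tz": 0,"rx": 0,"ry": 0,"rz": 0,"gripper": 1},{"tx": 0.5,"ty": -0.45,"tz": 0,"rx": 0,"ry": 0,"rz": 0,"gripper": 1},{"tx": 0.6,"ty": -0.54,"tz": 0,"rx": 0,"ry": 0,"rz": 0,"gripper": 1},{"tx": 0.7,"ty": -0.63,"tz": 0,"rx": 0,"ry": 0,"rz": 0,"gripper": 1},{"tx": 0.8,"ty": -0.72,"tz": 0,"rx": 0,"ry": 0,"rz": 0,"gripper": 1},{"tx": 0.9,"ty": -0.81,"tz": 0,"rx": 0,"ry": 0,"rz": 0,"gripper": 1},{"tx": 0.98,"ty": -0.88,"tz": 0,"rx": 0,"ry": 0,"rz": 0,"gripper": 1}]'

```text
clock: 5.1
tool_pos: [0.4576, -0.1675, 0.2267]
tool_rot: [-0.0, 0.995, 0.102, 0.0]
force: [0.4, -0.2, 0.7]
finger_gap: 1.0
grasp_force: 0.0
```

>>> apply_moves --series '[{"tx": 0.1,"ty": -0.09,"tz": 0,"rx": 0,"ry": 0,"rz": 0,"gripper": 1},{"tx": 0.2,"ty": -0.18,"tz": 0,"rx": 0,"ry": 0,"rz": 0,"gripper": 1},{"tx": 0.3,"ty": -0.27,"tz": 0,"rx": 0,"ry": 0,"rz": 0,"gripper": 1},{"tx": 0.4,"ty": -0.36,"tz": 0,"rx": 0,"ry": 0,"rz": 0,"gripper": 1},{"tx": 0.5,"ty": -0.45,"tz": 0,"rx": 0,"ry": 0,"rz": 0,"gripper": 1},{"tx": 0.6,"ty": -0.54,"tz": 0,"rx": 0,"ry": 0,"rz": 0,"gripper": 1},{"tx": 0.7,"ty": -0.63,"tz": 0,"rx": 0,"ry": 0,"rz": 0,"gripper": 1},{"tx": 0.8,"ty": -0.72,"tz": 0,"rx": 0,"ry": 0,"rz": 0,"gripper": 1},{"tx": 0.9,"ty": -0.81,"tz": 0,"rx": 0,"ry": 0,"rz": 0,"gripper": 1},{"tx": 0.98,"ty": -0.88,"tz": 0,"rx": 0,"ry": 0,"rz": 0,"gripper": 1}]'

```text
clock: 6.35
tool_pos: [0.52, -0.0827, 0.2267]
tool_rot: [0.0, 0.995, 0.102, -0.0]
force: [0.1, 0.3, 0.1]
finger_gap: 1.001
grasp_force: 0.0
```

>>> apply_moves --series '[{"tx": 0.1,"ty": -0.09,"tz": 0.1,"rx": 0,"ry": 0,"rz": 0,"gripper": 1},{"tx": 0.2,"ty": -0.18,"tz": 0.2,"rx": 0,"ry": 0,"rz": 0,"gripper": 1},{"tx": 0.3,"ty": -0.27,"tz": 0.3,"rx": 0,"ry": 0,"rz": 0,"gripper": 1},{"tx": 0.4,"ty": -0.36,"tz": 0.4,"rx": 0,"ry": 0,"rz": 0,"gripper": 1},{"tx": 0.5,"ty": -0.45,"tz": 0.5,"rx": 0,"ry": 0,"rz": 0,"gripper": 1},{"tx": 0.6,"ty": -0.54,"tz": 0.6,"rx": 0,"ry": 0,"rz": 0,"gripper": 1},{"tx": 0.7,"ty": -0.63,"tz": 0.7,"rx": 0,"ry": 0,"rz": 0,"gripper": 1},{"tx": 0.8,"ty": -0.72,"tz": 0.7,"rx": 0,"ry": 0,"rz": 0,"gripper": 1},{"tx": 0.9,"ty": -0.81,"tz": 0.7,"rx": 0,"ry": 0,"rz": 0,"gripper": 1},{"tx": 0.98,"ty": -0.88,"tz": 0.7,"rx": 0,"ry": 0,"rz": 0,"gripper": 1}]'

```text
clock: 7.6
tool_pos: [0.5828, 0.0022, 0.1712]
tool_rot: [0.0, 0.995, 0.102, 0.0]
force: [0.5, -1.8, 0.4]
finger_gap: 1.001
grasp_force: 0.0
```

>>> apply_moves --series '[{"tx": 0.12,"ty": -0.12,"tz": 0,"rx": 0,"ry": 0,"rz": 0,"gripper": 1},{"tx": 0.24,"ty": -0.23,"tz": 0,"rx": 0,"ry": 0,"rz": 0,"gripper": 1},{"tx": 0.36,"ty": -0.34,"tz": 0,"rx": 0,"ry": 0,"rz": 0,"gripper": 1},{"tx": 0.48,"ty": -0.46,"tz": 0,"rx": 0,"ry": 0,"rz": 0,"gripper": 1},{"tx": 0.6,"ty": -0.57,"tz": 0.1,"rx": 0,"ry": 0,"rz": 0,"gripper": 1},{"tx": 0.72,"ty": -0.69,"tz": 0.2,"rx": 0,"ry": 0,"rz": 0,"gripper": 1},{"tx": 0.84,"ty": -0.8,"tz": 0.3,"rx": 0,"ry": 0,"rz": 0,"gripper": 1},{"tx": 0.957,"ty": -0.913,"tz": 0.4,"rx": 0,"ry": 0,"rz": 0,"gripper": 1},{"tx": 0.957,"ty": -0.913,"tz": 0.5,"rx": 0,"ry": 0,"rz": 0,"gripper": 1},{"tx": 0.957,"ty": -0.913,"tz": 0.5,"rx": 0,"ry": 0,"rz": 0,"gripper": 1}]'

```text
clock: 8.85
tool_pos: [0.6412, 0.0885, 0.1293]
tool_rot: [0.0, 0.995, 0.102, -0.001]
force: [0.8, 0.4, 0.3]
finger_gap: 0.999
grasp_force: 0.0
```

Run:
```python
from rig import arm
from h import *
i=arm.camera_info("wrist"); p,d=arm.snapshot("wrist"); cv2.imwrite("pics/w1.png",p[:,:,::-1]); np.savez("w1.npz",p=p,d=d,**i)
P=cloud(i,d); m=sel(P,.084,.096,.59,.7,.04,.14)&(d>0)
print(m.sum(), rect(i,biggest(m),.09), arm.get_state()["tool_pos"])
```

```text
3130 [644.8  89.9  40.3  38.6  13.3] [0.64162396 0.08839559 0.13005114]
```

>>> apply_moves --series '[{"tx": 0.02,"ty": 0,"tz": 0.12,"rx": 0,"ry": 0,"rz": 0,"gripper": 1},{"tx": 0.02,"ty": 0,"tz": 0.25,"rx": 0,"ry": 0,"rz": 0,"gripper": 1},{"tx": 0.02,"ty": 0,"tz": 0.38,"rx": 0,"ry": 0,"rz": 0,"gripper": 1},{"tx": 0.02,"ty": 0,"tz": 0.5,"rx": 0,"ry": 0,"rz": 0,"gripper": 1},{"tx": 0.02,"ty": 0,"tz": 0.62,"rx": 0,"ry": 0,"rz": 0,"gripper": 1},{"tx": 0.02,"ty": 0,"tz": 0.75,"rx": 0,"ry": 0,"rz": 0,"gripper": 1},{"tx": 0.02,"ty": 0,"tz": 0.88,"rx": 0,"ry": 0,"rz": 0,"gripper": 1},{"tx": 0.02,"ty": 0,"tz": 0.88,"rx": 0,"ry": 0,"rz": 0,"gripper": 1},{"tx": 0.02,"ty": 0,"tz": 0.88,"rx": 0,"ry": 0,"rz": 0,"gripper": 0.6},{"tx": 0.02,"ty": 0,"tz": 0.88,"rx": 0,"ry": 0,"rz": 0,"gripper": 0}]' --newtons 30

```text
clock: 10.15
tool_pos: [0.6443, 0.089, 0.061]
tool_rot: [0.0, 0.995, 0.102, 0.001]
force: [0.1, 0.2, -0.1]
finger_gap: 0.603
grasp_force: 0.0
```

>>> apply_moves --series '[{"tx": 0,"ty": 0,"tz": 0,"rx": 0,"ry": 0,"rz": 0,"gripper": 0},{"tx": 0,"ty": 0,"tz": 0,"rx": 0,"ry": 0,"rz": 0,"gripper": 0},{"tx": 0,"ty": 0,"tz": 0,"rx": 0,"ry": 0,"rz": 0,"gripper": 0},{"tx": 0,"ty": 0,"tz": -0.1,"rx": 0,"ry": 0,"rz": 0,"gripper": 0},{"tx": 0,"ty": 0,"tz": -0.25,"rx": 0,"ry": 0,"rz": 0,"gripper": 0},{"tx": 0,"ty": 0,"tz": -0.4,"rx": 0,"ry": 0,"rz": 0,"gripper": 0},{"tx": 0,"ty": 0,"tz": -0.55,"rx": 0,"ry": 0,"rz": 0,"gripper": 0},{"tx": 0,"ty": 0,"tz": -0.7,"rx": 0,"ry": 0,"rz": 0,"gripper": 0},{"tx": 0,"ty": 0,"tz": -0.85,"rx": 0,"ry": 0,"rz": 0,"gripper": 0},{"tx": 0,"ty": 0,"tz": -1,"rx": 0,"ry": 0,"rz": 0,"gripper": 0}]'

```text
clock: 11.4
tool_pos: [0.6437, 0.089, 0.1412]
tool_rot: [0.0, 0.995, 0.102, 0.0]
force: [-0.2, 0.5, -0.5]
finger_gap: 0.459
grasp_force: 30.3
```

>>> apply_moves --series '[{"tx": -0.02,"ty": -0.1,"tz": 0,"rx": 0,"ry": 0,"rz": 0,"gripper": 0},{"tx": -0.04,"ty": -0.2,"tz": 0,"rx": 0,"ry": 0,"rz": 0,"gripper": 0},{"tx": -0.06,"ty": -0.3,"tz": 0,"rx": 0,"ry": 0,"rz": 0,"gripper": 0},{"tx": -0.08,"ty": -0.4,"tz": 0,"rx": 0,"ry": 0,"rz": 0,"gripper": 0},{"tx": -0.1,"ty": -0.5,"tz": 0,"rx": 0,"ry": 0,"rz": 0,"gripper": 0},{"tx": -0.12,"ty": -0.6,"tz": 0,"rx": 0,"ry": 0,"rz": 0,"gripper": 0},{"tx": -0.14,"ty": -0.7,"tz": 0,"rx": 0,"ry": 0,"rz": 0,"gripper": 0},{"tx": -0.16,"ty": -0.8,"tz": 0,"rx": 0,"ry": 0,"rz": 0,"gripper": 0},{"tx": -0.18,"ty": -0.9,"tz": 0,"rx": 0,"ry": 0,"rz": 0,"gripper": 0},{"tx": -0.2,"ty": -1,"tz": 0,"rx": 0,"ry": 0,"rz": 0,"gripper": 0}]'

```text
clock: 12.65
tool_pos: [0.6116, 0.1646, 0.1403]
tool_rot: [0.0, 0.995, 0.102, 0.0]
force: [0.6, -0.1, -1.0]
finger_gap: 0.452
grasp_force: 30.3
```

>>> apply_moves --series '[{"tx": -0.02,"ty": -0.1,"tz": 0,"rx": 0,"ry": 0,"rz": 0,"gripper": 0},{"tx": -0.04,"ty": -0.2,"tz": 0,"rx": 0,"ry": 0,"rz": 0,"gripper": 0},{"tx": -0.06,"ty": -0.3,"tz": 0,"rx": 0,"ry": 0,"rz": 0,"gripper": 0},{"tx": -0.08,"ty": -0.4,"tz": 0,"rx": 0,"ry": 0,"rz": 0,"gripper": 0},{"tx": -0.1,"ty": -0.5,"tz": 0,"rx": 0,"ry": 0,"rz": 0,"gripper": 0},{"tx": -0.12,"ty": -0.6,"tz": 0,"rx": 0,"ry": 0,"rz": 0,"gripper": 0},{"tx": -0.14,"ty": -0.7,"tz": 0,"rx": 0,"ry": 0,"rz": 0,"gripper": 0},{"tx": -0.16,"ty": -0.8,"tz": 0,"rx": 0,"ry": 0,"rz": 0,"gripper": 0},{"tx": -0.18,"ty": -0.9,"tz": 0,"rx": 0,"ry": 0,"rz": 0,"gripper": 0},{"tx": -0.2,"ty": -1,"tz": 0,"rx": 0,"ry": 0,"rz": 0,"gripper": 0}]'

```text
clock: 13.9
tool_pos: [0.5796, 0.2397, 0.1402]
tool_rot: [0.0, 0.995, 0.102, -0.0]
force: [-0.1, -0.0, -0.4]
finger_gap: 0.458
grasp_force: 30.3
```

>>> apply_moves --series '[{"tx": -0.02,"ty": -0.1,"tz": 0,"rx": 0,"ry": 0,"rz": 0,"gripper": 0},{"tx": -0.04,"ty": -0.2,"tz": 0,"rx": 0,"ry": 0,"rz": 0,"gripper": 0},{"tx": -0.06,"ty": -0.3,"tz": 0,"rx": 0,"ry": 0,"rz": 0,"gripper": 0},{"tx": -0.08,"ty": -0.4,"tz": 0,"rx": 0,"ry": 0,"rz": 0,"gripper": 0},{"tx": -0.1,"ty": -0.5,"tz": 0,"rx": 0,"ry": 0,"rz": 0,"gripper": 0},{"tx": -0.12,"ty": -0.6,"tz": 0,"rx": 0,"ry": 0,"rz": 0,"gripper": 0},{"tx": -0.14,"ty": -0.7,"tz": 0,"rx": 0,"ry": 0,"rz": 0,"gripper": 0},{"tx": -0.16,"ty": -0.8,"tz": 0,"rx": 0,"ry": 0,"rz": 0,"gripper": 0},{"tx": -0.18,"ty": -0.9,"tz": 0,"rx": 0,"ry": 0,"rz": 0,"gripper": 0},{"tx": -0.2,"ty": -1,"tz": 0,"rx": 0,"ry": 0,"rz": 0,"gripper": 0}]'

```text
clock: 15.15
tool_pos: [0.5477, 0.3148, 0.1403]
tool_rot: [-0.0, 0.995, 0.102, -0.0]
force: [0.4, -0.2, -1.4]
finger_gap: 0.461
grasp_force: 30.3
```

>>> apply_moves --series '[{"tx": -0.02,"ty": -0.12,"tz": 0,"rx": 0,"ry": 0,"rz": 0,"gripper": 0},{"tx": -0.04,"ty": -0.24,"tz": 0,"rx": 0,"ry": 0,"rz": 0,"gripper": 0},{"tx": -0.06,"ty": -0.36,"tz": 0,"rx": 0,"ry": 0,"rz": 0,"gripper": 0},{"tx": -0.08,"ty": -0.48,"tz": 0,"rx": 0,"ry": 0,"rz": 0,"gripper": 0},{"tx": -0.12,"ty": -0.6,"tz": 0,"rx": 0,"ry": 0,"rz": 0,"gripper": 0},{"tx": -0.16,"ty": -0.72,"tz": 0,"rx": 0,"ry": 0,"rz": 0,"gripper": 0},{"tx": -0.2,"ty": -0.84,"tz": 0,"rx": 0,"ry": 0,"rz": 0,"gripper": 0},{"tx": -0.21,"ty": -0.94,"tz": 0,"rx": 0,"ry": 0,"rz": 0,"gripper": 0},{"tx": -0.21,"ty": -1,"tz": 0,"rx": 0,"ry": 0,"rz": 0,"gripper": 0},{"tx": -0.21,"ty": -1,"tz": 0,"rx": 0,"ry": 0,"rz": 0,"gripper": 0}]'

```text
clock: 16.4
tool_pos: [0.5153, 0.3895, 0.1403]
tool_rot: [0.0, 0.995, 0.102, 0.0]
force: [-0.0, -0.3, -1.7]
finger_gap: 0.457
grasp_force: 30.3
```

>>> apply_moves --series '[{"tx": 0,"ty": -0.1,"tz": 0.05,"rx": 0,"ry": 0,"rz": 0,"gripper": 0},{"tx": 0,"ty": -0.2,"tz": 0.15,"rx": 0,"ry": 0,"rz": 0,"gripper": 0},{"tx": 0,"ty": -0.2,"tz": 0.3,"rx": 0,"ry": 0,"rz": 0,"gripper": 0},{"tx": 0,"ty": -0.2,"tz": 0.45,"rx": 0,"ry": 0,"rz": 0,"gripper": 0},{"tx": 0,"ty": -0.2,"tz": 0.6,"rx": 0,"ry": 0,"rz": 0,"gripper": 0},{"tx": 0,"ty": -0.2,"tz": 0.7,"rx": 0,"ry": 0,"rz": 0,"gripper": 0},{"tx": 0,"ty": -0.2,"tz": 0.8,"rx": 0,"ry": 0,"rz": 0,"gripper": 0},{"tx": 0,"ty": -0.2,"tz": 0.86,"rx": 0,"ry": 0,"rz": 0,"gripper": 0},{"tx": 0,"ty": -0.2,"tz": 0.91,"rx": 0,"ry": 0,"rz": 0,"gripper": 0},{"tx": 0,"ty": -0.2,"tz": 0.91,"rx": 0,"ry": 0,"rz": 0,"gripper": 0}]'

```text
clock: 17.65
tool_pos: [0.5121, 0.405, 0.0676]
tool_rot: [-0.0, 0.995, 0.102, 0.0]
force: [-0.1, 0.5, -1.1]
finger_gap: 0.457
grasp_force: 30.4
```

Run:
```python
from rig import arm
from h import *
s=arm.get_state(); print(s["tool_pos"],s["force"])
i=arm.camera_info("scene"); p,d=arm.snapshot("scene"); cv2.imwrite("pics/s1.png",cv2.resize(p[150:384,200:512,::-1],None,fx=2,fy=2));
```

```text
[0.51213822 0.40495402 0.06759653] [-0.09343361  0.49955799 -1.06458769]
```

View pics/s1.png

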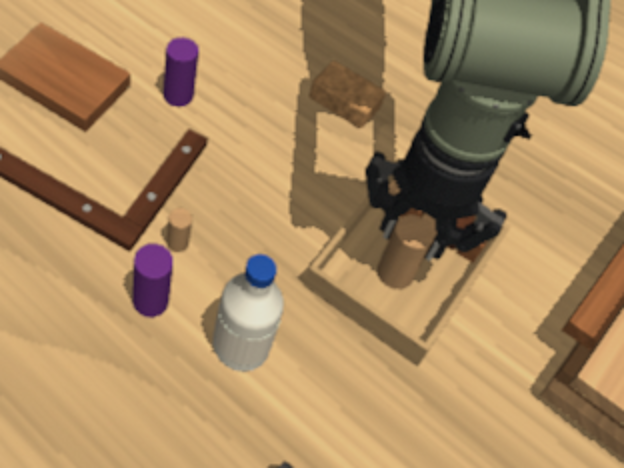

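The crop shows the dowel upright and just above the tray floor at (405,255), clear of the walls and offcuts. I'll lower it the last millimetre, release and rise.

>>> apply_moves --series '[{"tx": 0,"ty": 0,"tz": 0.02,"rx": 0,"ry": 0,"rz": 0,"gripper": 0},{"tx": 0,"ty": 0,"tz": 0.02,"rx": 0,"ry": 0,"rz": 0,"gripper": 0.6},{"tx": 0,"ty": 0,"tz": 0.02,"rx": 0,"ry": 0,"rz": 0,"gripper": 0.8},{"tx": 0,"ty": 0,"tz": 0.02,"rx": 0,"ry": 0,"rz": 0,"gripper": 1},{"tx": 0,"ty": 0,"tz": 0.02,"rx": 0,"ry": 0,"rz": 0,"gripper": 1},{"tx": 0,"ty": 0,"tz": 0.02,"rx": 0,"ry": 0,"rz": 0,"gripper": 1},{"tx": 0,"ty": 0,"tz": -0.2,"rx": 0,"ry": 0,"rz": 0,"gripper": 1},{"tx": 0,"ty": 0,"tz": -0.45,"rx": 0,"ry": 0,"rz": 0,"gripper": 1},{"tx": 0,"ty": 0,"tz": -0.7,"rx": 0,"ry": 0,"rz": 0,"gripper": 1},{"tx": 0,"ty": 0,"tz": -1,"rx": 0,"ry": 0,"rz": 0,"gripper": 1}]'

```text
clock: 18.95
tool_pos: [0.5123, 0.405, 0.1498]
tool_rot: [-0.0, 0.995, 0.102, 0.001]
force: [-0.2, -0.6, -0.2]
finger_gap: 1.0
grasp_force: 0.0
```

Run:
```python
from rig import arm
from h import *
i=arm.camera_info("wrist"); p,d=arm.snapshot("wrist"); np.savez("w2.npz",p=p,d=d,**i)
P=cloud(i,d); m=sel(P,.088,.104,.45,.58,.35,.46)&(d>0)
print(arm.get_state()["tool_pos"],m.sum())
print(rect(i,biggest(m),.096),np.median(P[biggest(m)],0))
n,x=0,0
q=P[biggest(m)]; A=np.c_[q[:,:2]-q[:,:2].mean(0),np.ones(len(q))]; print("tilt",np.linalg.lstsq(A,q[:,2],rcond=None)[0])
# finger geometry: nearest points
near=(d>0)&(d<.25); print("z of near pts, pct",np.percentile(P[near][:,2],[1,50,99]) if near.any() else None)
```

```text
[0.51449354 0.40642766 0.15422941] 2766
[513.7 406.1  40.4  39.   35.6] [0.51428708 0.40619316 0.09600251]
tilt [-0.03001809 -0.00638604  0.09580643]
z of near pts, pct [0.03904819 0.22183391 0.24620869]
```

Run:
```python
from h import *
for n,t in (("w1.npz",[.6416,.0884,.1300]),("w2.npz",[.5145,.4064,.1542])):
    p,d,i=load(n); P=cloud(i,d)-np.array(t); yaw=.2044
    ex=np.array([np.cos(yaw),np.sin(yaw)]); tx=P[...,:2]@ex; ty=P[...,:2]@np.array([ex[1],-ex[0]]); tz=-P[...,2]
    m=(d>0)&(abs(ty)<.08)&(abs(tx)<.1)&(tz<.03)&(tz>-.1)
    print(n,m.sum()); 
    for s in(1,-1):
        q=m&(ty*s>.02)
        if q.any(): print(s,"tz max",np.percentile(tz[q],[50,95,99.5]),"ty",np.percentile(abs(ty[q]),[1,99]),"tx",np.percentile(tx[q],[1,99]))
```

```text
w1.npz 36297
1 tz max [-0.07138722 -0.03102147 -0.01983356] ty [0.02101408 0.06988914] tx [-0.00887427  0.01798286]
-1 tz max [-0.0711761  -0.03073264 -0.01993142] ty [0.02094174 0.06930155] tx [-0.00894088  0.01796977]
w2.npz 36313
1 tz max [-0.06778101 -0.02747768 -0.01635315] ty [0.02095453 0.07119867] tx [-0.01109925  0.01550647]
-1 tz max [-0.06737699 -0.02681473 -0.01610141] ty [0.02089793 0.06824631] tx [-0.01143012  0.01550596]
```

>>> apply_moves --series '[{"tx": -0.03,"ty": 0.1,"tz": 0,"rx": 0,"ry": 0,"rz": 0,"gripper": 1},{"tx": -0.06,"ty": 0.2,"tz": 0,"rx": 0,"ry": 0,"rz": 0,"gripper": 1},{"tx": -0.09,"ty": 0.3,"tz": 0,"rx": 0,"ry": 0,"rz": 0,"gripper": 1},{"tx": -0.12,"ty": 0.4,"tz": 0,"rx": 0,"ry": 0,"rz": 0,"gripper": 1},{"tx": -0.15,"ty": 0.5,"tz": 0,"rx": 0,"ry": 0,"rz": 0,"gripper": 1},{"tx": -0.18,"ty": 0.6,"tz": 0,"rx": 0,"ry": 0,"rz": 0,"gripper": 1},{"tx": -0.21,"ty": 0.7,"tz": 0,"rx": 0,"ry": 0,"rz": 0,"gripper": 1},{"tx": -0.24,"ty": 0.8,"tz": 0,"rx": 0,"ry": 0,"rz": 0,"gripper": 1},{"tx": -0.26,"ty": 0.9,"tz": 0,"rx": 0,"ry": 0,"rz": 0,"gripper": 1},{"tx": -0.26,"ty": 1,"tz": 0,"rx": 0,"ry": 0,"rz": 0,"gripper": 1}]'

```text
clock: 20.25
tool_pos: [0.5079, 0.3218, 0.1475]
tool_rot: [0.0, 0.995, 0.102, 0.0]
force: [0.3, -0.2, 0.2]
finger_gap: 1.001
grasp_force: 0.0
```

>>> apply_moves --series '[{"tx": -0.03,"ty": 0.1,"tz": 0,"rx": 0,"ry": 0,"rz": 0,"gripper": 1},{"tx": -0.06,"ty": 0.2,"tz": 0,"rx": 0,"ry": 0,"rz": 0,"gripper": 1},{"tx": -0.09,"ty": 0.3,"tz": 0,"rx": 0,"ry": 0,"rz": 0,"gripper": 1},{"tx": -0.12,"ty": 0.4,"tz": 0,"rx": 0,"ry": 0,"rz": 0,"gripper": 1},{"tx": -0.15,"ty": 0.5,"tz": 0,"rx": 0,"ry": 0,"rz": 0,"gripper": 1},{"tx": -0.18,"ty": 0.6,"tz": 0,"rx": 0,"ry": 0,"rz": 0,"gripper": 1},{"tx": -0.21,"ty": 0.7,"tz": 0,"rx": 0,"ry": 0,"rz": 0,"gripper": 1},{"tx": -0.24,"ty": 0.8,"tz": 0,"rx": 0,"ry": 0,"rz": 0,"gripper": 1},{"tx": -0.26,"ty": 0.9,"tz": 0,"rx": 0,"ry": 0,"rz": 0,"gripper": 1},{"tx": -0.26,"ty": 1,"tz": 0,"rx": 0,"ry": 0,"rz": 0,"gripper": 1}]'

```text
clock: 21.5
tool_pos: [0.5038, 0.2392, 0.1475]
tool_rot: [-0.0, 0.995, 0.102, 0.0]
force: [0.6, 1.0, 0.1]
finger_gap: 1.003
grasp_force: 0.0
```

>>> apply_moves --series '[{"tx": -0.03,"ty": 0.1,"tz": 0,"rx": 0,"ry": 0,"rz": 0,"gripper": 1},{"tx": -0.06,"ty": 0.2,"tz": 0,"rx": 0,"ry": 0,"rz": 0,"gripper": 1},{"tx": -0.09,"ty": 0.3,"tz": 0,"rx": 0,"ry": 0,"rz": 0,"gripper": 1},{"tx": -0.12,"ty": 0.4,"tz": 0,"rx": 0,"ry": 0,"rz": 0,"gripper": 1},{"tx": -0.15,"ty": 0.5,"tz": 0,"rx": 0,"ry": 0,"rz": 0,"gripper": 1},{"tx": -0.18,"ty": 0.6,"tz": 0,"rx": 0,"ry": 0,"rz": 0,"gripper": 1},{"tx": -0.21,"ty": 0.7,"tz": 0,"rx": 0,"ry": 0,"rz": 0,"gripper": 1},{"tx": -0.24,"ty": 0.8,"tz": 0,"rx": 0,"ry": 0,"rz": 0,"gripper": 1},{"tx": -0.26,"ty": 0.9,"tz": 0,"rx": 0,"ry": 0,"rz": 0,"gripper": 1},{"tx": -0.26,"ty": 1,"tz": 0,"rx": 0,"ry": 0,"rz": 0,"gripper": 1}]'

```text
clock: 22.75
tool_pos: [0.4997, 0.1566, 0.1475]
tool_rot: [-0.0, 0.995, 0.102, -0.0]
force: [1.0, 0.6, 0.7]
finger_gap: 1.004
grasp_force: 0.0
```

>>> apply_moves --series '[{"tx": -0.03,"ty": 0.1,"tz": 0,"rx": 0,"ry": 0,"rz": 0,"gripper": 1},{"tx": -0.06,"ty": 0.2,"tz": 0,"rx": 0,"ry": 0,"rz": 0,"gripper": 1},{"tx": -0.09,"ty": 0.3,"tz": 0,"rx": 0,"ry": 0,"rz": 0,"gripper": 1},{"tx": -0.12,"ty": 0.4,"tz": 0,"rx": 0,"ry": 0,"rz": 0,"gripper": 1},{"tx": -0.15,"ty": 0.5,"tz": 0,"rx": 0,"ry": 0,"rz": 0,"gripper": 1},{"tx": -0.18,"ty": 0.6,"tz": 0,"rx": 0,"ry": 0,"rz": 0,"gripper": 1},{"tx": -0.21,"ty": 0.7,"tz": 0,"rx": 0,"ry": 0,"rz": 0,"gripper": 1},{"tx": -0.24,"ty": 0.8,"tz": 0,"rx": 0,"ry": 0,"rz": 0,"gripper": 1},{"tx": -0.26,"ty": 0.9,"tz": 0,"rx": 0,"ry": 0,"rz": 0,"gripper": 1},{"tx": -0.26,"ty": 1,"tz": 0,"rx": 0,"ry": 0,"rz": 0,"gripper": 1}]'

```text
clock: 24.0
tool_pos: [0.4956, 0.0741, 0.1475]
tool_rot: [-0.0, 0.995, 0.102, 0.0]
force: [-0.2, 0.1, 0.3]
finger_gap: 0.998
grasp_force: 0.0
```

>>> apply_moves --series '[{"tx": -0.03,"ty": 0.1,"tz": 0,"rx": 0,"ry": 0,"rz": 0,"gripper": 1},{"tx": -0.06,"ty": 0.2,"tz": 0,"rx": 0,"ry": 0,"rz": 0,"gripper": 1},{"tx": -0.09,"ty": 0.3,"tz": 0,"rx": 0,"ry": 0,"rz": 0,"gripper": 1},{"tx": -0.12,"ty": 0.4,"tz": 0,"rx": 0,"ry": 0,"rz": 0,"gripper": 1},{"tx": -0.15,"ty": 0.5,"tz": 0,"rx": 0,"ry": 0,"rz": 0,"gripper": 1},{"tx": -0.18,"ty": 0.6,"tz": 0,"rx": 0,"ry": 0,"rz": 0,"gripper": 1},{"tx": -0.21,"ty": 0.7,"tz": 0,"rx": 0,"ry": 0,"rz": 0,"gripper": 1},{"tx": -0.24,"ty": 0.8,"tz": 0,"rx": 0,"ry": 0,"rz": 0,"gripper": 1},{"tx": -0.26,"ty": 0.9,"tz": 0,"rx": 0,"ry": 0,"rz": 0,"gripper": 1},{"tx": -0.26,"ty": 1,"tz": 0,"rx": 0,"ry": 0,"rz": 0,"gripper": 1}]'

```text
clock: 25.25
tool_pos: [0.4914, -0.0085, 0.1475]
tool_rot: [-0.0, 0.995, 0.102, -0.0]
force: [0.3, 0.1, 0.1]
finger_gap: 0.998
grasp_force: 0.0
```

>>> apply_moves --series '[{"tx": -0.03,"ty": 0.12,"tz": 0,"rx": 0,"ry": 0,"rz": 0,"gripper": 1},{"tx": -0.06,"ty": 0.24,"tz": 0,"rx": 0,"ry": 0,"rz": 0,"gripper": 1},{"tx": -0.09,"ty": 0.36,"tz": 0,"rx": 0,"ry": 0,"rz": 0,"gripper": 1},{"tx": -0.12,"ty": 0.48,"tz": 0,"rx": 0,"ry": 0,"rz": 0,"gripper": 1},{"tx": -0.15,"ty": 0.6,"tz": 0,"rx": 0,"ry": 0,"rz": 0,"gripper": 1},{"tx": -0.15,"ty": 0.72,"tz": 0.1,"rx": 0,"ry": 0,"rz": 0,"gripper": 1},{"tx": -0.15,"ty": 0.82,"tz": 0.25,"rx": 0,"ry": 0,"rz": 0,"gripper": 1},{"tx": -0.15,"ty": 0.82,"tz": 0.4,"rx": 0,"ry": 0,"rz": 0,"gripper": 1},{"tx": -0.15,"ty": 0.82,"tz": 0.5,"rx": 0,"ry": 0,"rz": 0,"gripper": 1},{"tx": -0.15,"ty": 0.82,"tz": 0.6,"rx": 0,"ry": 0,"rz": 0,"gripper": 1}]'

```text
clock: 26.5
tool_pos: [0.4928, -0.0742, 0.0986]
tool_rot: [-0.0, 0.995, 0.102, -0.0]
force: [-0.4, 0.3, 0.2]
finger_gap: 0.995
grasp_force: 0.0
```

>>> apply_moves --series '[{"tx": 0,"ty": 0,"tz": 0.12,"rx": 0,"ry": 0,"rz": 0,"gripper": 1},{"tx": 0,"ty": 0,"tz": 0.24,"rx": 0,"ry": 0,"rz": 0,"gripper": 1},{"tx": 0,"ty": 0,"tz": 0.36,"rx": 0,"ry": 0,"rz": 0,"gripper": 1},{"tx": 0,"ty": 0,"tz": 0.48,"rx": 0,"ry": 0,"rz": 0,"gripper": 1},{"tx": 0,"ty": 0,"tz": 0.58,"rx": 0,"ry": 0,"rz": 0,"gripper": 1},{"tx": 0,"ty": 0,"tz": 0.68,"rx": 0,"ry": 0,"rz": 0,"gripper": 1},{"tx": 0,"ty": 0,"tz": 0.78,"rx": 0,"ry": 0,"rz": 0,"gripper": 1},{"tx": 0,"ty": 0,"tz": 0.84,"rx": 0,"ry": 0,"rz": 0,"gripper": 1},{"tx": 0,"ty": 0,"tz": 0.87,"rx": 0,"ry": 0,"rz": 0,"gripper": 1},{"tx": 0,"ty": 0,"tz": 0.87,"rx": 0,"ry": 0,"rz": 0,"gripper": 1}]'

```text
clock: 27.75
tool_pos: [0.493, -0.0746, 0.0298]
tool_rot: [-0.0, 0.995, 0.102, -0.0]
force: [-0.6, -0.4, -0.7]
finger_gap: 0.999
grasp_force: 0.0
```

Run:
```python
from rig import arm
from h import *
i=arm.camera_info("scene"); p,d=arm.snapshot("scene"); np.savez("s2.npz",p=p,d=d,**i)
cv2.imwrite("pics/s2.png",cv2.resize(p[90:290,130:400,::-1],None,fx=2.9,fy=2.9,interpolation=cv2.INTER_CUBIC))
i=arm.camera_info("wrist"); p,d=arm.snapshot("wrist"); np.savez("w3.npz",p=p,d=d,**i); cv2.imwrite("pics/w3.png",p[:,:,::-1])
s=arm.get_state(); print(s["tool_pos"],s["force"])
```

```text
[ 0.49327454 -0.07468522  0.03012255] [0.79538136 0.44338695 0.3940405 ]
```

View pics/s2.png

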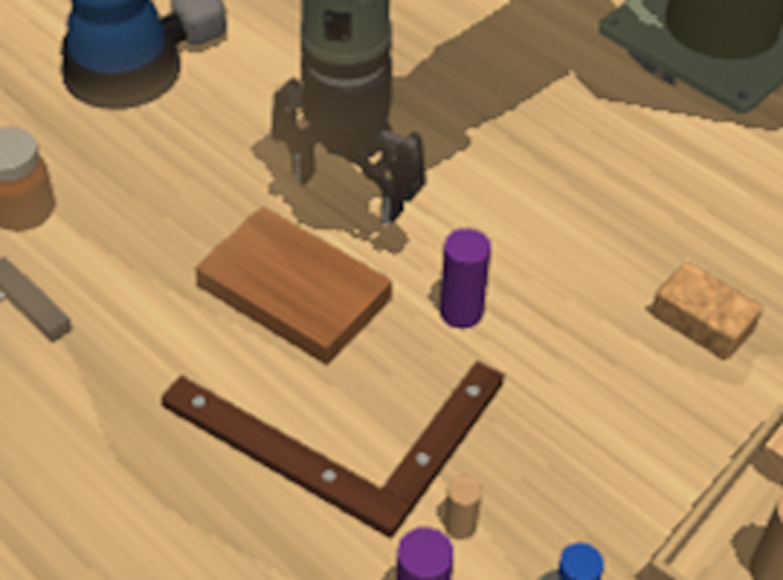

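View pics/w3.png

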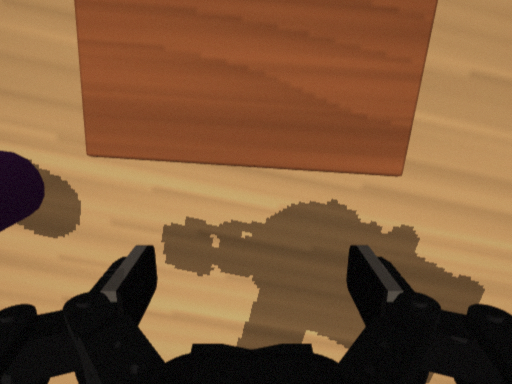

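The scene crop shows the open gripper behind the board's near edge, clear of the purple dowel. The wrist view shows the fingertips at (142,250) and (362,250). I'll read the tip height from depth there.

Run:
```python
from h import *
p,d,i=load("w3.npz"); P=cloud(i,d)
for uv in ((150,252),(140,256),(354,252),(366,258),(120,285)): print(uv,P[uv[1],uv[0]].round(4))
dark=(p.sum(2)<150)&(P[...,2]<.06)&(P[...,2]>.003); print(np.percentile(P[dark][:,2],[0.5,2,10]))
ex=np.array([.9787,.2055]);ey=np.array([-.2055,.9787]); q=P[dark]; q=q[q[:,2]<.045]
for s in (1,-1):
    r=q[((q[:,:2]-[.4933,-.0747])@ey)*s>0]
    print(s,len(r),"x",np.percentile((r[:,:2]-[.4933,-.0747])@ex,[1,99]),"y",np.percentile((r[:,:2]-[.4933,-.0747])@ey,[1,99]),r[:,2].min())
m=biggest(sel(P,.02,.034,.48,.72,-.2,.1)); e=P[m]; X=(e[:,:2]@ex)-.6888; Y=(e[:,:2]@ey)-.004
for y in (-.24,-.21,-.18,-.15,-.12): print(y,X[abs(Y-y)<.003].min().round(4), end=" ")
print("Y ends",np.percentile(Y,[.5,99.5]))
```

```text
(150, 252) [ 0.4928 -0.031   0.0534]
(140, 256) [ 0.4959 -0.0296  0.063 ]
(354, 252) [ 0.5112 -0.1145  0.0552]
(366, 258) [ 0.5135 -0.1159  0.0641]
(120, 285) [ 0.4953 -0.0293  0.0823]
[0.00320125 0.0039871  0.00732995]
1 2469 x [0.00751137 0.0424143 ] y [0.11635846 0.12950067] 0.003011501345823897Traceback (most recent call last):
  File "<stdin>", line 8, in <module>
    return _quantile_unchecked(
        a, q, axis, out, overwrite_input, method, keepdims, weights)
    return _ureduce(a,
                    func=_quantile_ureduce_func,
    ...<5 lines>...
                    overwrite_input=overwrite_input,
                    method=method)
    r = func(a, **kwargs)
    result = _quantile(arr,
                       quantiles=q,
    ...<2 lines>...
                       out=out,
                       weights=wgt)
    slices_having_nans = np.isnan(arr[-1, ...])
                                  ~~~^^^^^^^^^
IndexError: index -1 is out of bounds for axis 0 with size 0
```

Run:
```python
from h import *
ex=np.array([.9787,.2055]);ey=np.array([-.2055,.9787]); T=np.array([.4933,-.0747])
for n,o in (("s2.npz",.002),("w3.npz",0)):
    p,d,i=load(n); P=cloud(i,d); P[...,2]-=o; L=P[...,:2]-T; x=L@ex; y=L@ey
    m=(d>0)&(abs(x)<.03)&(abs(y)<.075)&(P[...,2]>.006)&(P[...,2]<.2)
    for s in(1,-1):
        q=m&(y*s>.02); z=P[...,2][q]; print(n,s,q.sum(),"zmin",np.sort(z)[:12].round(3))
        b=q&(P[...,2]<z.min()+.015); print("  near tip x",x[b].min().round(3),x[b].max().round(3),"y",y[b].min().round(3),y[b].max().round(3))
p,d,i=load("w3.npz"); P=cloud(i,d)
m=biggest(sel(P,.02,.034,.48,.72,-.2,.1)); e=P[m]; X=(e[:,:2]@ex)-.6888; Y=(e[:,:2]@ey)-.004
for v in (-.24,-.21,-.18,-.15,-.12): print(v,X[abs(Y-v)<.003].min().round(4), end=" ")
print("Y ends",np.percentile(Y,[.5,99.5]))
```

```text
s2.npz 1 682 zmin [0.049 0.049 0.051 0.052 0.053 0.053 0.056 0.057 0.058 0.058 0.058 0.059]
  near tip x -0.007 0.011 y 0.042 0.054
s2.npz -1 343 zmin [0.046 0.049 0.051 0.051 0.051 0.052 0.053 0.053 0.054 0.054 0.055 0.055]
  near tip x -0.009 0.01 y -0.057 -0.043
w3.npz 1 14537 zmin [0.047 0.047 0.048 0.048 0.048 0.048 0.048 0.048 0.048 0.048 0.048 0.048]
  near tip x -0.011 0.012 y 0.042 0.057
w3.npz -1 15101 zmin [0.047 0.047 0.048 0.048 0.048 0.048 0.048 0.048 0.048 0.048 0.048 0.048]
  near tip x -0.011 0.012 y -0.056 -0.042
-0.24 -0.1863 -0.21 -0.1837 -0.18 -0.1819 -0.15 -0.1799 -0.12 -0.1779 Y ends [-0.25225514 -0.10445146]
```

Both views put the open fingertips at z = 47 mm, not the 26 mm or less I expected from the given geometry with the TCP at 30 mm. I'll trust the cameras, step down 25 mm and re-measure.

>>> apply_moves --series '[{"tx": 0,"ty": 0,"tz": 0.05,"rx": 0,"ry": 0,"rz": 0,"gripper": 1},{"tx": 0,"ty": 0,"tz": 0.1,"rx": 0,"ry": 0,"rz": 0,"gripper": 1},{"tx": 0,"ty": 0,"tz": 0.15,"rx": 0,"ry": 0,"rz": 0,"gripper": 1},{"tx": 0,"ty": 0,"tz": 0.2,"rx": 0,"ry": 0,"rz": 0,"gripper": 1},{"tx": 0,"ty": 0,"tz": 0.25,"rx": 0,"ry": 0,"rz": 0,"gripper": 1},{"tx": 0,"ty": 0,"tz": 0.28,"rx": 0,"ry": 0,"rz": 0,"gripper": 1},{"tx": 0,"ty": 0,"tz": 0.31,"rx": 0,"ry": 0,"rz": 0,"gripper": 1},{"tx": 0,"ty": 0,"tz": 0.31,"rx": 0,"ry": 0,"rz": 0,"gripper": 1},{"tx": 0,"ty": 0,"tz": 0.31,"rx": 0,"ry": 0,"rz": 0,"gripper": 1},{"tx": 0,"ty": 0,"tz": 0.31,"rx": 0,"ry": 0,"rz": 0,"gripper": 1}]'

```text
clock: 29.1
tool_pos: [0.4931, -0.0747, 0.0052]
tool_rot: [0.0, 0.995, 0.102, 0.0]
force: [0.1, -0.1, 0.4]
finger_gap: 1.003
grasp_force: 0.0
```

```bash
cat > tip.py <<'E'
from rig import arm
from h import *
s=arm.get_state(); T=s["tool_pos"][:2]; q=s["tool_rot"]; yaw=2*np.arctan2(q[2],q[1]); print(s["tool_pos"],s["force"].round(1),"yaw",yaw)
ex=np.array([np.cos(yaw),np.sin(yaw)]);ey=np.array([-ex[1],ex[0]])
i=arm.camera_info("wrist"); p,d=arm.snapshot("wrist"); np.savez("wt.npz",p=p,d=d,**i)
P=cloud(i,d); L=P[...,:2]-T; x=L@ex; y=L@ey
dark=p.max(2)<70
for s in(1,-1):
    q=(d>0)&(abs(x)<.03)&(abs(y)<.07)&(y*s>.005)&dark&(P[...,2]>.002)
    z=np.sort(P[...,2][q]); print(s,q.sum(),"z low",z[[0,20,100,400]].round(4) if q.sum()>400 else None)
E
python3 tip.py
```

```text
[ 0.4931486  -0.0746664   0.00523135] [ 0.1 -0.1  0.4] yaw 0.20462442074469678
1 16578 z low [0.0225 0.0239 0.0268 0.0327]
-1 17258 z low [0.0224 0.024  0.0266 0.0325]
```

>>> apply_moves --series '[{"tx": 0,"ty": 0,"tz": 0.06,"rx": 0,"ry": 0,"rz": 0,"gripper": 1},{"tx": 0,"ty": 0,"tz": 0.12,"rx": 0,"ry": 0,"rz": 0,"gripper": 1},{"tx": 0.1,"ty": 0,"tz": 0.12,"rx": 0,"ry": 0,"rz": 0,"gripper": 1},{"tx": 0.2,"ty": 0,"tz": 0.12,"rx": 0,"ry": 0,"rz": 0,"gripper": 1},{"tx": 0.26,"ty": 0,"tz": 0.12,"rx": 0,"ry": 0,"rz": 0,"gripper": 1},{"tx": 0.32,"ty": 0,"tz": 0.12,"rx": 0,"ry": 0,"rz": 0,"gripper": 1},{"tx": 0.38,"ty": 0,"tz": 0.12,"rx": 0,"ry": 0,"rz": 0,"gripper": 1},{"tx": 0.46,"ty": 0,"tz": 0.12,"rx": 0,"ry": 0,"rz": 0,"gripper": 1},{"tx": 0.54,"ty": 0,"tz": 0.12,"rx": 0,"ry": 0,"rz": 0,"gripper": 1},{"tx": 0.62,"ty": 0,"tz": 0.12,"rx": 0,"ry": 0,"rz": 0,"gripper": 1}]'

```text
clock: 30.4
tool_pos: [0.5416, -0.0642, -0.0047]
tool_rot: [-0.0, 0.995, 0.102, -0.0]
force: [-2.1, -0.9, 1.5]
finger_gap: 1.003
grasp_force: 1.4
```

```bash
cat > chk.py <<'E'
from rig import arm
from h import *
import sys
i=arm.camera_info("top"); p,d=arm.snapshot("top"); np.savez("t.npz",p=p,d=d,**i)
if len(sys.argv)>1: cv2.imwrite(sys.argv[1],cv2.resize(p[90:240,130:350,::-1],None,fx=3,fy=3))
P=cloud(i,d); ex=np.array([.9787,.2055]);ey=np.array([-.2055,.9787])
hsv=cv2.cvtColor(p,cv2.COLOR_RGB2HSV)
m=biggest(sel(P,.022,.034,.5,.75,-.2,.18)); r=rect(i,m,.028); c=r[:2]/1000
print("board",r,"stop frame",(c@ex-.6888).round(4),(c@ey-.004).round(4),"z",np.median(P[m][:,2]).round(4),"rel deg",(r[4]-11.85).round(2))
s=arm.get_state(); t=s["tool_pos"]; print("tcp",t.round(4),"stop",(t[:2]@ex-.6888).round(4),(t[:2]@ey-.004).round(4),"F",s["force"].round(1),"clock",s["clock"])
E
python3 tip.py; python3 chk.py
```

```text
[ 0.54158808 -0.06423565 -0.00467114] [-2.1 -0.9  1.5] yaw 0.20477290742283555
1 16110 z low [0.0121 0.0147 0.0181 0.0258]
-1 16990 z low [0.0122 0.0143 0.0176 0.0255]
board [605.2  21.5  35.9  78.8  71.3] stop frame -0.0921 -0.1073 z 0.0272 rel deg 59.45
tcp [ 0.5429 -0.0643 -0.0045] stop -0.1707 -0.1785 F [ 0.3  0.1 -0.3] clock 30.5
```

>>> apply_moves --series '[{"tx": 0.08,"ty": 0,"tz": 0,"rx": 0,"ry": 0,"rz": 0,"gripper": 1},{"tx": 0.16,"ty": 0,"tz": 0,"rx": 0,"ry": 0,"rz": 0,"gripper": 1},{"tx": 0.24,"ty": 0,"tz": 0,"rx": 0,"ry": 0,"rz": 0,"gripper": 1},{"tx": 0.32,"ty": 0,"tz": 0,"rx": 0,"ry": 0,"rz": 0,"gripper": 1},{"tx": 0.4,"ty": 0,"tz": 0,"rx": 0,"ry": 0,"rz": 0,"gripper": 1},{"tx": 0.48,"ty": 0,"tz": 0,"rx": 0,"ry": 0,"rz": 0,"gripper": 1},{"tx": 0.56,"ty": 0,"tz": 0,"rx": 0,"ry": 0,"rz": 0,"gripper": 1},{"tx": 0.63,"ty": 0,"tz": 0,"rx": 0,"ry": 0,"rz": 0,"gripper": 1},{"tx": 0.69,"ty": 0,"tz": 0,"rx": 0,"ry": 0,"rz": 0,"gripper": 1},{"tx": 0.74,"ty": 0,"tz": 0,"rx": 0,"ry": 0,"rz": 0,"gripper": 1}]'

```text
clock: 31.75
tool_pos: [0.5998, -0.0524, -0.0045]
tool_rot: [0.0, 0.995, 0.102, -0.0]
force: [-2.3, -0.9, -0.0]
finger_gap: 0.999
grasp_force: 0.9
```

>>> apply_moves --series '[{"tx": 0.01,"ty": 0,"tz": 0,"rx": 0,"ry": 0,"rz": 0,"gripper": 1},{"tx": 0.02,"ty": 0,"tz": 0,"rx": 0,"ry": 0,"rz": 0,"gripper": 1},{"tx": 0.03,"ty": 0,"tz": 0,"rx": 0,"ry": 0,"rz": 0,"gripper": 1},{"tx": 0.035,"ty": 0,"tz": 0,"rx": 0,"ry": 0,"rz": 0,"gripper": 1},{"tx": 0.04,"ty": 0,"tz": 0,"rx": 0,"ry": 0,"rz": 0,"gripper": 1},{"tx": 0.045,"ty": 0,"tz": 0,"rx": 0,"ry": 0,"rz": 0,"gripper": 1},{"tx": 0.05,"ty": 0,"tz": 0,"rx": 0,"ry": 0,"rz": 0,"gripper": 1},{"tx": 0.05,"ty": 0,"tz": 0,"rx": 0,"ry": 0,"rz": 0,"gripper": 1},{"tx": 0.05,"ty": 0,"tz": 0,"rx": 0,"ry": 0,"rz": 0,"gripper": 1},{"tx": 0.05,"ty": 0,"tz": 0,"rx": 0,"ry": 0,"rz": 0,"gripper": 1}]'

```text
clock: 33.0
tool_pos: [0.6035, -0.0517, -0.0045]
tool_rot: [0.0, 0.995, 0.102, 0.0]
force: [-2.3, -0.2, 2.6]
finger_gap: 1.002
grasp_force: 1.6
```

```bash
cat > sc.py <<'E'
from rig import arm
from h import *
import sys
i=arm.camera_info("scene"); p,d=arm.snapshot("scene"); np.savez("s.npz",p=p,d=d,**i)
if len(sys.argv)>1: cv2.imwrite(sys.argv[1],cv2.resize(p[130:290,150:350,::-1],None,fx=3.6,fy=3.6,interpolation=cv2.INTER_CUBIC))
P=cloud(i,d); ex=np.array([.9787,.2055]);ey=np.array([-.2055,.9787])
c=np.array([.6733,.1458])+[.0015,-.0005]
X=(P[...,:2]-c)@ex; Y=(P[...,:2]-c)@ey; Z=P[...,2]-.002
m=biggest((Z>.023)&(Z<.033)&(X>-.25)&(X<.05)&(Y>-.3)&(Y<.02))
Q=np.c_[X[m],Y[m]]; print(m.sum())
for y in (-.23,-.2,-.17,-.14,-.11,-.08,-.05,-.02):
    k=abs(Q[:,1]-y)<.004
    if k.sum()>5: print("y",y,"x far",Q[k,0].max().round(4),"near",Q[k,0].min().round(4))
for x in (-.08,-.06,-.04,-.02):
    k=abs(Q[:,0]-x)<.004
    if k.sum()>5: print("x",x,"y left",Q[k,1].max().round(4),"right",Q[k,1].min().round(4))
s=arm.get_state(); t=s["tool_pos"]; print("tcp",t.round(4),"stop",(t[:2]@ex-.6888).round(4),(t[:2]@ey-.004).round(4),"F",s["force"].round(1),"clock",s["clock"])
E
python3 sc.py pics/s3.png
```

```text
1937
y -0.23 x far -0.0035 near -0.1008
y -0.2 x far -0.0056 near -0.0983
y -0.17 x far -0.0036 near -0.099
y -0.14 x far -0.0045 near -0.1015
y -0.11 x far -0.0051 near -0.0988
x -0.08 y left -0.1015 right -0.2507
x -0.06 y left -0.1019 right -0.2501
x -0.04 y left -0.1026 right -0.2522
x -0.02 y left -0.1025 right -0.253
tcp [ 0.6035 -0.0517 -0.0045] stop -0.1087 -0.1786 F [-2.7 -0.3  1.9] clock 33.05
```

>>> apply_moves --series '[{"tx": 0.005,"ty": 0,"tz": 0,"rx": 0,"ry": 0,"rz": 0,"gripper": 1},{"tx": 0.01,"ty": 0,"tz": 0,"rx": 0,"ry": 0,"rz": 0,"gripper": 1},{"tx": 0.015,"ty": 0,"tz": 0,"rx": 0,"ry": 0,"rz": 0,"gripper": 1},{"tx": 0.02,"ty": 0,"tz": 0,"rx": 0,"ry": 0,"rz": 0,"gripper": 1},{"tx": 0.025,"ty": 0,"tz": 0,"rx": 0,"ry": 0,"rz": 0,"gripper": 1},{"tx": 0.028,"ty": 0,"tz": 0,"rx": 0,"ry": 0,"rz": 0,"gripper": 1},{"tx": 0.03,"ty": 0,"tz": 0,"rx": 0,"ry": 0,"rz": 0,"gripper": 1},{"tx": 0.032,"ty": 0,"tz": 0,"rx": 0,"ry": 0,"rz": 0,"gripper": 1},{"tx": 0.034,"ty": 0,"tz": 0,"rx": 0,"ry": 0,"rz": 0,"gripper": 1},{"tx": 0.035,"ty": 0,"tz": 0,"rx": 0,"ry": 0,"rz": 0,"gripper": 1}]'

```text
clock: 34.3
tool_pos: [0.6062, -0.0511, -0.0045]
tool_rot: [0.0, 0.995, 0.102, -0.0]
force: [-2.8, -0.5, 2.7]
finger_gap: 1.001
grasp_force: 1.8
```

>>> apply_moves --series '[{"tx": 0.005,"ty": 0,"tz": 0,"rx": 0,"ry": 0,"rz": 0,"gripper": 1},{"tx": 0.01,"ty": 0,"tz": 0,"rx": 0,"ry": 0,"rz": 0,"gripper": 1},{"tx": 0.013,"ty": 0,"tz": 0,"rx": 0,"ry": 0,"rz": 0,"gripper": 1},{"tx": 0.016,"ty": 0,"tz": 0,"rx": 0,"ry": 0,"rz": 0,"gripper": 1},{"tx": 0.019,"ty": 0,"tz": 0,"rx": 0,"ry": 0,"rz": 0,"gripper": 1},{"tx": 0.022,"ty": 0,"tz": 0,"rx": 0,"ry": 0,"rz": 0,"gripper": 1},{"tx": 0.022,"ty": 0,"tz": 0,"rx": 0,"ry": 0,"rz": 0,"gripper": 1},{"tx": 0.022,"ty": 0,"tz": 0,"rx": 0,"ry": 0,"rz": 0,"gripper": 1},{"tx": 0.022,"ty": 0,"tz": 0,"rx": 0,"ry": 0,"rz": 0,"gripper": 1},{"tx": 0.022,"ty": 0,"tz": 0,"rx": 0,"ry": 0,"rz": 0,"gripper": 1}]'

```text
clock: 35.55
tool_pos: [0.6067, -0.051, -0.0046]
tool_rot: [-0.0, 0.995, 0.102, -0.001]
force: [-7.2, -2.5, 4.7]
finger_gap: 1.001
grasp_force: 3.6
```

>>> apply_moves --series '[{"tx": -0.08,"ty": 0,"tz": 0,"rx": 0,"ry": 0,"rz": 0,"gripper": 1},{"tx": -0.2,"ty": 0,"tz": 0,"rx": 0,"ry": 0,"rz": 0,"gripper": 1},{"tx": -0.2,"ty": 0,"tz": -0.2,"rx": 0,"ry": 0,"rz": 0,"gripper": 1},{"tx": -0.2,"ty": 0,"tz": -0.4,"rx": 0,"ry": 0,"rz": 0,"gripper": 1},{"tx": -0.2,"ty": 0.1,"tz": -0.6,"rx": 0,"ry": 0,"rz": 0,"gripper": 0.8},{"tx": -0.2,"ty": 0.2,"tz": -0.8,"rx": 0,"ry": 0,"rz": 0,"gripper": 0.5},{"tx": -0.2,"ty": 0.3,"tz": -0.9,"rx": 0,"ry": 0,"rz": 0,"gripper": 0.5},{"tx": -0.2,"ty": 0.4,"tz": -0.9,"rx": 0,"ry": 0,"rz": 0,"gripper": 0.5},{"tx": -0.2,"ty": 0.5,"tz": -0.9,"rx": 0,"ry": 0,"rz": 0,"gripper": 0.5},{"tx": -0.2,"ty": 0.6,"tz": -0.9,"rx": 0,"ry": 0,"rz": 0,"gripper": 0.5}]'

```text
clock: 36.8
tool_pos: [0.6014, -0.1014, 0.0665]
tool_rot: [-0.0, 0.995, 0.102, -0.001]
force: [-0.6, 0.8, -0.1]
finger_gap: 0.5
grasp_force: 0.0
```

>>> apply_moves --series '[{"tx": 0.09,"ty": 0.07,"tz": 0,"rx": 0,"ry": 0,"rz": -0.08,"gripper": 0.5},{"tx": 0.18,"ty": 0.14,"tz": 0,"rx": 0,"ry": 0,"rz": -0.16,"gripper": 0.5},{"tx": 0.27,"ty": 0.21,"tz": 0,"rx": 0,"ry": 0,"rz": -0.24,"gripper": 0.5},{"tx": 0.36,"ty": 0.28,"tz": 0,"rx": 0,"ry": 0,"rz": -0.32,"gripper": 0.5},{"tx": 0.45,"ty": 0.35,"tz": 0,"rx": 0,"ry": 0,"rz": -0.4,"gripper": 0.5},{"tx": 0.54,"ty": 0.42,"tz": 0,"rx": 0,"ry": 0,"rz": -0.48,"gripper": 0.5},{"tx": 0.63,"ty": 0.49,"tz": 0,"rx": 0,"ry": 0,"rz": -0.56,"gripper": 0.5},{"tx": 0.72,"ty": 0.56,"tz": 0,"rx": 0,"ry": 0,"rz": -0.64,"gripper": 0.5},{"tx": 0.81,"ty": 0.63,"tz": 0,"rx": 0,"ry": 0,"rz": -0.72,"gripper": 0.5},{"tx": 0.87,"ty": 0.67,"tz": 0,"rx": 0,"ry": 0,"rz": -0.75,"gripper": 0.5}]'

```text
clock: 38.05
tool_pos: [0.681, -0.1397, 0.0665]
tool_rot: [-0.001, 0.63, 0.776, -0.0]
force: [0.5, 0.2, -1.1]
finger_gap: 0.503
grasp_force: 0.0
```

```bash
python3 tip.py; python3 sc.py; cp wt.npz w5.npz
```

```text
[ 0.68096672 -0.13974059  0.06648279] [ 0.5  0.2 -1.1] yaw 1.7779608525408555
1 18443 z low [0.0724 0.0749 0.0794 0.0872]
-1 18463 z low [0.0728 0.0751 0.08   0.0888]
1894
y -0.23 x far -0.002 near -0.0955
y -0.2 x far -0.0013 near -0.0957
y -0.17 x far -0.0006 near -0.0948
y -0.14 x far -0.0003 near -0.0951
y -0.11 x far -0.0013 near -0.0972
x -0.08 y left -0.1015 right -0.2497
x -0.06 y left -0.1016 right -0.2514
x -0.04 y left -0.1023 right -0.2524
x -0.02 y left -0.1018 right -0.2525
tcp [ 0.6811 -0.1398  0.0666] stop -0.0509 -0.2808 F [ 0.4 -0.3 -0.2] clock 38.15
```

>>> apply_moves --series '[{"tx": 0,"ty": 0,"tz": 0.15,"rx": 0,"ry": 0,"rz": 0,"gripper": 0.5},{"tx": 0,"ty": 0,"tz": 0.3,"rx": 0,"ry": 0,"rz": 0,"gripper": 0.5},{"tx": 0,"ty": 0,"tz": 0.45,"rx": 0,"ry": 0,"rz": 0,"gripper": 0.5},{"tx": 0,"ty": 0,"tz": 0.6,"rx": 0,"ry": 0,"rz": 0,"gripper": 0.5},{"tx": 0,"ty": 0,"tz": 0.7,"rx": 0,"ry": 0,"rz": 0,"gripper": 0.5},{"tx": 0,"ty": 0,"tz": 0.75,"rx": 0,"ry": 0,"rz": 0,"gripper": 0.5},{"tx": 0.05,"ty": 0,"tz": 0.75,"rx": 0,"ry": 0,"rz": 0,"gripper": 0.5},{"tx": 0.1,"ty": 0,"tz": 0.75,"rx": 0,"ry": 0,"rz": 0,"gripper": 0.5},{"tx": 0.15,"ty": 0,"tz": 0.75,"rx": 0,"ry": 0,"rz": 0,"gripper": 0.5},{"tx": 0.2,"ty": 0,"tz": 0.75,"rx": 0,"ry": 0,"rz": 0,"gripper": 0.5}]'

```text
clock: 39.4
tool_pos: [0.678, -0.1233, 0.0079]
tool_rot: [0.0, 0.631, 0.776, 0.0]
force: [-0.4, -0.4, -0.1]
finger_gap: 0.505
grasp_force: 0.0
```

>>> apply_moves --series '[{"tx": 0.06,"ty": 0,"tz": 0,"rx": 0,"ry": 0,"rz": 0,"gripper": 0.5},{"tx": 0.13,"ty": 0,"tz": 0,"rx": 0,"ry": 0,"rz": 0,"gripper": 0.5},{"tx": 0.2,"ty": 0,"tz": 0,"rx": 0,"ry": 0,"rz": 0,"gripper": 0.5},{"tx": 0.27,"ty": 0,"tz": 0,"rx": 0,"ry": 0,"rz": 0,"gripper": 0.5},{"tx": 0.34,"ty": 0.005,"tz": 0,"rx": 0,"ry": 0,"rz": 0,"gripper": 0.5},{"tx": 0.41,"ty": 0.005,"tz": 0,"rx": 0,"ry": 0,"rz": 0,"gripper": 0.5},{"tx": 0.48,"ty": 0.005,"tz": 0,"rx": 0,"ry": 0,"rz": 0,"gripper": 0.5},{"tx": 0.55,"ty": 0.005,"tz": 0,"rx": 0,"ry": 0,"rz": 0,"gripper": 0.5},{"tx": 0.62,"ty": 0.01,"tz": 0,"rx": 0,"ry": 0,"rz": 0,"gripper": 0.5},{"tx": 0.7,"ty": 0.01,"tz": 0,"rx": 0,"ry": 0,"rz": 0,"gripper": 0.5}]'

```text
clock: 40.65
tool_pos: [0.6669, -0.0692, 0.0077]
tool_rot: [0.0, 0.631, 0.776, -0.001]
force: [-1.4, -4.9, 3.5]
finger_gap: 0.502
grasp_force: 2.5
```

```bash
python3 sc.py pics/s4.png
```

```text
2045
y -0.2 x far -0.0021 near -0.0939
y -0.17 x far -0.0011 near -0.0958
y -0.14 x far -0.0004 near -0.0948
y -0.11 x far -0.0012 near -0.0951
y -0.08 x far 0.0002 near -0.0941
y -0.05 x far -0.0001 near -0.0933
x -0.08 y left -0.0485 right -0.202
x -0.06 y left -0.0486 right -0.1973
x -0.04 y left -0.0494 right -0.199
x -0.02 y left -0.0491 right -0.2175
tcp [ 0.6667 -0.068   0.0076] stop -0.0503 -0.2075 F [-1.7 -5.2  2.5] clock 40.7
```

View pics/s4.png

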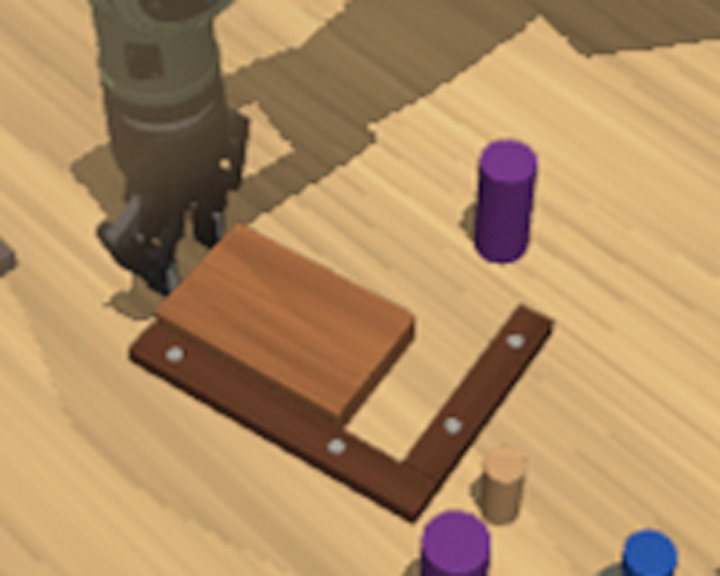

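The crop shows the board flush along the back rail, with its left end still about 49 mm from the side rail. The fingers are clear of the rails, so I'll continue, slowing towards contact.

>>> apply_moves --series '[{"tx": 0.06,"ty": 0,"tz": 0,"rx": 0,"ry": 0,"rz": 0,"gripper": 0.5},{"tx": 0.12,"ty": 0,"tz": 0,"rx": 0,"ry": 0,"rz": 0,"gripper": 0.5},{"tx": 0.18,"ty": 0,"tz": 0,"rx": 0,"ry": 0,"rz": 0,"gripper": 0.5},{"tx": 0.24,"ty": 0,"tz": 0,"rx": 0,"ry": 0,"rz": 0,"gripper": 0.5},{"tx": 0.3,"ty": 0,"tz": 0,"rx": 0,"ry": 0,"rz": 0,"gripper": 0.5},{"tx": 0.36,"ty": 0,"tz": 0,"rx": 0,"ry": 0,"rz": 0,"gripper": 0.5},{"tx": 0.42,"ty": 0,"tz": 0,"rx": 0,"ry": 0,"rz": 0,"gripper": 0.5},{"tx": 0.48,"ty": 0,"tz": 0,"rx": 0,"ry": 0,"rz": 0,"gripper": 0.5},{"tx": 0.53,"ty": 0,"tz": 0,"rx": 0,"ry": 0,"rz": 0,"gripper": 0.5},{"tx": 0.56,"ty": 0,"tz": 0,"rx": 0,"ry": 0,"rz": 0,"gripper": 0.5}]'

```text
clock: 41.95
tool_pos: [0.6579, -0.0249, 0.0075]
tool_rot: [0.0, 0.631, 0.776, -0.0]
force: [-2.1, -4.8, 1.0]
finger_gap: 0.506
grasp_force: 2.4
```

>>> apply_moves --series '[{"tx": 0.008,"ty": 0,"tz": 0,"rx": 0,"ry": 0,"rz": 0,"gripper": 0.5},{"tx": 0.016,"ty": 0,"tz": 0,"rx": 0,"ry": 0,"rz": 0,"gripper": 0.5},{"tx": 0.023,"ty": 0,"tz": 0,"rx": 0,"ry": 0,"rz": 0,"gripper": 0.5},{"tx": 0.03,"ty": 0,"tz": 0,"rx": 0,"ry": 0,"rz": 0,"gripper": 0.5},{"tx": 0.035,"ty": 0,"tz": 0,"rx": 0,"ry": 0,"rz": 0,"gripper": 0.5},{"tx": 0.04,"ty": 0,"tz": 0,"rx": 0,"ry": 0,"rz": 0,"gripper": 0.5},{"tx": 0.045,"ty": 0,"tz": 0,"rx": 0,"ry": 0,"rz": 0,"gripper": 0.5},{"tx": 0.05,"ty": 0,"tz": 0,"rx": 0,"ry": 0,"rz": 0,"gripper": 0.5},{"tx": 0.05,"ty": 0,"tz": 0,"rx": 0,"ry": 0,"rz": 0,"gripper": 0.5},{"tx": 0.05,"ty": 0,"tz": 0,"rx": 0,"ry": 0,"rz": 0,"gripper": 0.5}]'

```text
clock: 43.2
tool_pos: [0.6574, -0.0221, 0.0076]
tool_rot: [0.001, 0.631, 0.776, -0.001]
force: [-1.5, -7.6, 1.5]
finger_gap: 0.497
grasp_force: 3.4
```

```bash
python3 sc.py
```

```text
2126
y -0.17 x far -0.0728 near -0.0744
y -0.14 x far -0.0016 near -0.0966
y -0.11 x far -0.0014 near -0.0953
y -0.08 x far -0.001 near -0.0968
y -0.05 x far -0.0002 near -0.0981
y -0.02 x far -0.0002 near -0.0965
x -0.08 y left -0.0007 right -0.1533
x -0.06 y left -0.0014 right -0.1506
x -0.04 y left -0.0004 right -0.1499
x -0.02 y left -0.0009 right -0.1581
tcp [ 0.6573 -0.0221  0.0076] stop -0.05 -0.1607 F [-1.7 -6.7  2. ] clock 43.25
```

>>> apply_moves --series '[{"tx": 0.005,"ty": 0,"tz": 0,"rx": 0,"ry": 0,"rz": 0,"gripper": 0.5},{"tx": 0.01,"ty": 0,"tz": 0,"rx": 0,"ry": 0,"rz": 0,"gripper": 0.5},{"tx": 0.015,"ty": 0,"tz": 0,"rx": 0,"ry": 0,"rz": 0,"gripper": 0.5},{"tx": 0.02,"ty": 0,"tz": 0,"rx": 0,"ry": 0,"rz": 0,"gripper": 0.5},{"tx": 0.02,"ty": 0,"tz": 0,"rx": 0,"ry": 0,"rz": 0,"gripper": 0.5},{"tx": 0.02,"ty": 0,"tz": 0,"rx": 0,"ry": 0,"rz": 0,"gripper": 0.5},{"tx": 0.02,"ty": 0,"tz": 0,"rx": 0,"ry": 0,"rz": 0,"gripper": 0.5},{"tx": 0.02,"ty": 0,"tz": 0,"rx": 0,"ry": 0,"rz": 0,"gripper": 0.5},{"tx": 0.02,"ty": 0,"tz": 0,"rx": 0,"ry": 0,"rz": 0,"gripper": 0.5},{"tx": 0.02,"ty": 0,"tz": 0,"rx": 0,"ry": 0,"rz": 0,"gripper": 0.5}]'

```text
clock: 44.5
tool_pos: [0.6574, -0.0221, 0.0076]
tool_rot: [0.002, 0.631, 0.776, -0.001]
force: [-0.8, -10.3, 1.2]
finger_gap: 0.502
grasp_force: 5.2
```

Nothing moved and the force rose to 10 N, so the board is seated against the side rail. I'll retreat and check.

>>> apply_moves --series '[{"tx": -0.1,"ty": 0,"tz": 0,"rx": 0,"ry": 0,"rz": 0,"gripper": 0.5},{"tx": -0.25,"ty": 0,"tz": 0,"rx": 0,"ry": 0,"rz": 0,"gripper": 0.5},{"tx": -0.4,"ty": 0,"tz": -0.1,"rx": 0,"ry": 0,"rz": 0,"gripper": 0.5},{"tx": -0.55,"ty": 0,"tz": -0.3,"rx": 0,"ry": 0,"rz": 0,"gripper": 0.5},{"tx": -0.7,"ty": 0,"tz": -0.5,"rx": 0,"ry": 0,"rz": 0,"gripper": 0.5},{"tx": -0.85,"ty": 0,"tz": -0.7,"rx": 0,"ry": 0,"rz": 0,"gripper": 0.5},{"tx": -1,"ty": -0.2,"tz": -0.85,"rx": 0,"ry": 0,"rz": 0,"gripper": 0.5},{"tx": -1,"ty": -0.4,"tz": -1,"rx": 0,"ry": 0,"rz": 0,"gripper": 0.5},{"tx": -1,"ty": -0.7,"tz": -1,"rx": 0,"ry": 0,"rz": 0,"gripper": 0.5},{"tx": -1,"ty": -1,"tz": -1,"rx": 0,"ry": 0,"rz": 0,"gripper": 0.5}]'

```text
clock: 45.75
tool_pos: [0.5933, -0.1146, 0.0881]
tool_rot: [-0.0, 0.631, 0.776, -0.0]
force: [0.0, 0.1, -0.3]
finger_gap: 0.5
grasp_force: 0.0
```

```bash
python3 sc.py pics/s5.png; python3 chk.py
python3 - <<'E'
from h import *
p,d,i=load("t.npz"); P=cloud(i,d); m=biggest(sel(P,.088,.104,.45,.58,.35,.46)); print("dowel",rect(i,m,.096),P[m].mean(0))
E
```

```text
2093
y -0.14 x far -0.0003 near -0.0953
y -0.11 x far -0.0007 near -0.0956
y -0.08 x far -0.0004 near -0.0946
y -0.05 x far -0.0017 near -0.0957
y -0.02 x far 0.0001 near -0.0958
x -0.08 y left -0.0003 right -0.1517
x -0.06 y left -0.0016 right -0.1508
x -0.04 y left -0.0011 right -0.149
x -0.02 y left -0.0013 right -0.1509
tcp [ 0.5898 -0.1147  0.0873] stop -0.1351 -0.2375 F [-3.2  0.1 -1.2] clock 45.8
board [641.2  63.2  96.2 149.5  11.7] stop frame -0.0483 -0.0739 z 0.0271 rel deg -0.15
tcp [ 0.5915 -0.1145  0.0873] stop -0.1334 -0.2376 F [-0.3 -0.9  0. ] clock 45.85
dowel [510.9 404.5  40.2  38.3  66.7] [0.51099902 0.40489193 0.09482221]
```

View pics/s5.png

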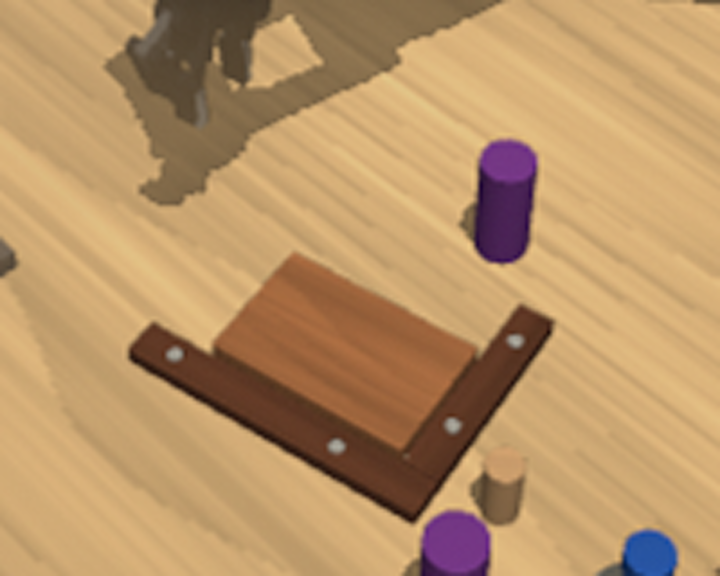

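The board is flush in the corner: both cameras agree within 1–2 mm, and it is 0.15° off parallel. The dowel stands in the bay, and the gripper is clear of everything.

```bash
python3 -c "
from rig import arm
print(arm.sign_off())"
```

```text
the job is handed in; nothing more can be done
None
```

The thick dowel stands upright on the tray's empty floor and the board is flush in the corner of the stop; I handed the job in at about 46 s, and no verdict came back.

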